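# Put the caliper away in its hinged case

### The job

Put the caliper away: swing the lid of the flat hinged case right open, take the caliper off its sloping stand and lay it flat in the case on the two rubber rests. Then fold the lid fully shut and, once it is shut, slide the catch on the front of the case all the way home towards the tab. Leave the other tools on the bench where they are.

Things in the scene. Friction and masses are not known exactly. Their poses are not given: they have to be found in the camera images.
- case: Flat grey plastic case, fixed to the bench. Shut: 133 (x) x 247 (y) x 50 mm high, base 36, lid 14, walls and floor 4. Origin: centre of its underside; x from the front (tab and catch, roughly facing the robot) to the hinge side, y to the left seen from the front, z up. A 22 mm high ledge for the catch stands out 29 mm in front of the base, y -115 to +3; its two steel guides are 35 mm high.
- case_bed (a point): Middle of the inside, level with the tops of the rubber rests, 18 mm above the case's underside; case axes. The rests, 12 mm wide, run across the case (along x) at y = -60 and +70 mm. Clear inside 125 x 239 mm. The caliper fits with its length along y and its origin here; moved over without turning it round its head lies to -y (either way round will do).
- lid (a joint): Lid hinge, rad: 0 shut, 1.85 at its stop, leaning back past upright. Starts between 0 and 0.2. The hinge is stiff: the 0.12 kg lid stays wherever it is left; about 2 N at the tab moves it.
- case_hinge (a point): Point on the hinge line, which is parallel to the case's y axis, at x = +66.5, y = +50 (level with the tab), z = 36 mm of the case. Case axes.
- tab (a point): Point in the flat lift tab on the lid's front edge, to be pinched by its two sides. The tab is 36 mm wide (y), 8 mm thick and stands out 34 mm from the lid; the point is 21 mm out, at mid width. Lid shut: at x = -87.5, y = +50, z = 43 mm of the case. It circles the hinge line at 154 mm radius, up and over to +x. The tab can pivot between the pads.
- catch (a joint): Slide of the catch, m: 0 open, 0.034 fully home; starts at 0 to 0.006. It moves along the case's +y (towards the tab) against about 1.2 N of friction and stays where it is left.
- catch_knob (a point): Point in the upright steel knob of the catch, 14 (x) x 14 (y) x 32 mm high: 8 mm below the knob's top, 46.5 mm above the bench, 17 mm in front of the case's base. Case axes.
- stand: Sloping stand, fixed: foot plate 110 x 175 x 8 mm and two aluminium arms 10 mm wide at y = +75 and -60 mm, upper sides sloping up at 0.40 rad (23 deg) to +x, from z about 98 to 128 mm, each with an upturned stop below that holds the caliper's edge. Only the foot plate is between them. Origin: on the bench, under the arms' middle; x up the slope (roughly away from the robot), z up.
- caliper: Steel vernier caliper 205 mm long, 68 over the jaws, 7 thick, under 0.25 kg. Origin: centre of its underside outline; y along the beam to the head, z out of its face. Beam x 4 to 19, z 1 to 5 mm, full length; jaws at y 78 to 102, long ones to x -34, short to +34; fixed cursor y 40 to 83. Balances near y = 18. On the stand its z is square to the slope, x down it, y along the stand's -y.
- spanner: Bystander, leave alone: combination spanner 197 mm long lying between case and stand. Origin: centre of its underside.
- driver: Bystander, leave alone: pocket screwdriver 132 mm long lying behind the middle. Origin: centre of its underside.
- plier: Bystander, leave alone: slip-joint pliers 157 mm long, near the front of the bench. Origin: centre of its underside.
- stone: Bystander, leave alone: dark block-shaped oil stone 51 mm long, rear left. Origin: centre of its underside.
- tape_roll: Bystander, leave alone: roll of black tape 70 mm across, 19 mm high, at the rear right. Origin: centre of its underside.
Things that resemble listed ones, but are neither listed nor needed, are in the scene too. Several things have the shape of the stand; the one meant has the colours described above.

How it is judged:
By the outcome, as a careful person would: the job done as asked, in the order asked, and still so for the second after the job is handed in, with the robot touching nothing.
It also fails if it takes over 72 s, if anything falls off the work surface, if the arm or the gripper's body presses on something with over 40 N, if the wrist force passes 120 N, or if a joint passes its speed limit or range.

### The arm

A 6-joint arm with a two-finger parallel gripper is mounted at the origin on a cart in front of the work surface, level with it; the furniture and walls round the work are solid. World frame = base frame: x ahead of the robot, y to its left, z up, the work surface at z = 0. Lengths are in m, angles in rad, forces in N, time in s.
With the tool pointing down it reaches from about 0.325 to 0.85 m from the base axis. Payload 4.4 kg.
Tool frame: the origin (TCP) lies on the centre line of the jaws, within the pads' length; the fingertips stand 17 mm ahead of it and the grasp point (between the pads) lies 2 mm behind it; z points along the fingers, y is the direction in which the jaws open and shut (so a half turn about z gives the same grasp; the last joint's range is limited). The gripper opens to 94 mm and grips with 3 to 60 N. Pads are 16 mm wide; open, the fingers measure 119 mm over their backs; the gripper's body (75 mm by 177 mm) begins 78 mm behind the grasp point.
Start: joints at [1.034, 0.207, 1.542, -0, 1.393, -0.15], TCP at [0.216, 0.533, 0.222] pointing down, gripper open.
Joint ranges: [-2.73, 2.73], [-0.86, 2.22], [0.23, 2.46], [-1.11, 4.25], [0.08, 2.63], [-2.82, 2.82]. Speed limits (rad/s): [2.79, 2.79, 3.14, 3.14, 3.14, 3.14].

### API

Orientations are given as a 3x3 rotation matrix whose columns are the frame's x, y, z axes.
In Python, from workcell import r gives the robot as it stands.
- The arm moves only by the tool step_arm, never from a script. Its argument "commands" is a list of rows, each a list of 3 entries, a list of its own where there are three numbers: the opening, from 0 (shut) to 1 (fully open), then the shift along the tool's x, y, z scaled (see below), then the turn about the tool's z scaled (see below). A call has 1 to 8 rows; each row shifts and turns the commanded pose from where the row before left it, along the tool's axes as they then stand; what a row does not reach is not made up. The controller multiplies each number of a shift by 75 mm and each number of a turn by 180 degrees. A row lasts 1/10 s, in which the tool goes at most 50 mm and 8.59 degrees, less where a joint would pass 70% of its speed; a pose out of reach is approached as far as the arm can. A call with a number of a shift or a turn outside -1 to 1 is refused whole. A call with a gripper value outside its range is refused whole. The fingers move at their own pace and stop on an object; the grip force is fixed at half the most. Time passes only in rows, so rows that do not move let the fingers close. It gives the time, the measured TCP pose, the force and the opening at its end, in the units of the state.
- r.get_state(): the state, without advancing time (a new reading comes with each control period).
- r.camera(name): name is "scene" or "top" or "wrist"; returns (picture, depth): 420x560x3 uint8, blue, green, red; 420x560 float32, m along the optical axis (not along the pixel's ray), 0 where there is no reading.
- r.camera_model(name): a dict with "fx", "fy", "cx", "cy" (pixels), "R" (3x3) and "t" (3): a world point X has camera coordinates R X + t; the wrist camera has in their place "hand_eye" (4x4, takes a point from camera to tool coordinates, whose origin is the TCP and whose axes are the flange's). Camera axes: x right, y down, z forward; pixel columns grow to the right and rows downward; lengths in m; the calibration is good to about 2 mm. A picture is of the moment at which its call begins: read the wrist's pose just before it. camera_model takes no time and is no camera call.
- r.finish_job(): hands the job in, once; it reports no verdict.
The state is a dict: "time_s": time; "joint_positions": joint angles; "joint_vel": joint speeds; "joint_efforts": joint torques, N m; "ee_pos": TCP position; "tcp_rot": TCP orientation; "contact_force": force on the tool from outside, world axes, zero at the start; "wrist_torque": the same for the moment, N m; "opening": finger opening in m.
Only numpy, scipy, OpenCV 4.12 (cv2) and the standard library are available. Lean on these libraries where they do the work, as an engineer would, in place of code of your own. Each camera call takes 0.05 s, during which the arm holds its last target.

## Working session

There is one attempt and no reset: what is moved stays moved. The work goes in short steps, Python scripts to look and compute and a tool call to move; the robot and the scene stay as the last step left them, time stands still between calls to the robot, and variables do not carry over. Pictures are saved under pics/ and viewed, and the job is handed in when it is done.

Besides the shell and the picture viewer there is one more tool, called after ">>>" as a command line: name --argument value ..., lists and objects as JSON in quotes. step_arm: Moves the arm, as the interface text tells. Shifts and turns lie within -1 to 1; 1 stands for 75 mm of shift or 180 degrees of turn. Its arguments: {"type":"object","properties":{"commands":{"type":"array"}},"required":["commands"]}

```bash
ls; mkdir -p pics; python3 - <<'E'
from workcell import r
import cv2,numpy as np
print(r.get_state())
for n in ["scene","top","wrist"]:
    p,d=r.camera(n); cv2.imwrite(f"pics/{n}0.png",p); np.save(f"pics/{n}0.npy",d); print(n,r.camera_model(n))
E
```

```text
pics
{'time_s': 0.0, 'joint_positions': array([ 1.03448307e+00,  2.07377870e-01,  1.54294150e+00, -9.41346074e-06,
        1.39347906e+00, -1.50536176e-01]), 'joint_vel': array([-0.00106615, -0.00112404,  0.00059025,  0.00272295,  0.00121324,
        0.00126874]), 'joint_efforts': array([ 1.09578748e-03, -3.70873296e+01, -2.81419355e+01,  6.99499645e-02,
        3.61384219e-02, -1.70169196e-04]), 'ee_pos': array([0.21600043, 0.53206726, 0.22132059]), 'tcp_rot': array([[-9.26506762e-01,  3.76276451e-01, -1.11911842e-03],
       [ 3.76277978e-01,  9.26504868e-01, -1.90081124e-03],
       [ 3.21638153e-04, -2.18221408e-03, -9.99997567e-01]]), 'contact_force': array([ 0.15683362, -0.03832289, -0.29063723]), 'wrist_torque': array([-0.03267281, -0.0322831 ,  0.02053891]), 'opening': 0.09411761294354092}
scene {'fx': 498.9635900181119, 'fy': 498.9635900181119, 'cx': 279.38526139127066, 'cy': 217.23887873225857, 'R': array([[ 0.61440371, -0.78894056,  0.00899305],
       [-0.35133076, -0.28377627, -0.89220946],
       [ 0.70645225,  0.54501726, -0.45153229]]), 't': array([-0.29721502,  0.2966719 ,  1.14912638])}
top {'fx': 409.9177725144785, 'fy': 409.9177725144785, 'cx': 274.6141939679024, 'cy': 217.95245967421465, 'R': array([[ 0.00411977, -0.99997294, -0.00609469],
       [-0.99700607, -0.00363679, -0.07723779],
       [ 0.07721354,  0.00639464, -0.99699407]]), 't': array([0.04103838, 0.53833033, 1.14190772])}
wrist {'fx': 350.08692017615334, 'fy': 350.08692017615334, 'cx': 284.1594243458523, 'cy': 210.31720620906285, 'hand_eye': array([[-8.73821302e-04, -9.60910559e-01, -2.76857605e-01,
         8.14557800e-02],
       [ 9.99999444e-01, -1.00305157e-03,  3.25156412e-04,
        -1.89020340e-04],
       [-5.90148684e-04, -2.76857167e-01,  9.60910902e-01,
        -1.63328349e-01],
       [ 0.00000000e+00,  0.00000000e+00,  0.00000000e+00,
         1.00000000e+00]])}
```

View pics/scene0.png

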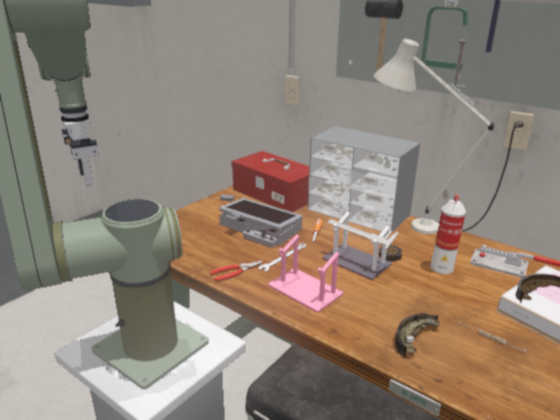

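View pics/top0.png

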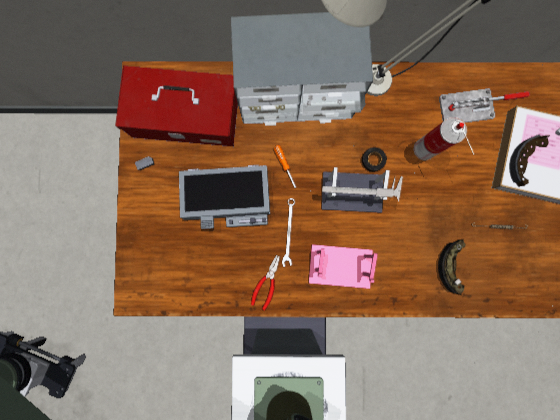

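View pics/wrist0.png

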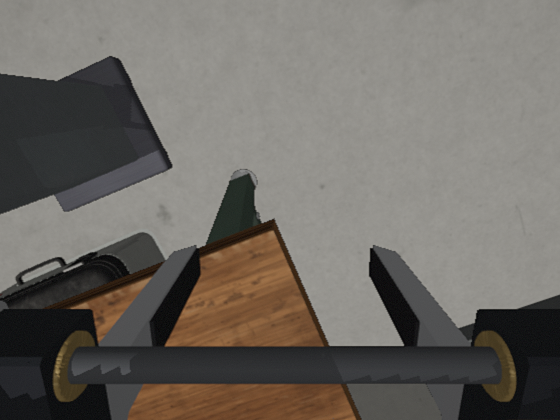

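Two stand-shaped objects show up: a pink one at top (343,266) and a dark-foot one with aluminium arms at (352,190). The second fits the description and carries the caliper. The case is at (225,192), with its tab at (207,224) and its catch at (247,221). I'll enlarge both to confirm.

```bash
python3 - <<'E'
import cv2,numpy as np
p=cv2.imread("pics/top0.png")
a=cv2.resize(p[160:240,170:280],None,fx=7,fy=7,interpolation=cv2.INTER_CUBIC)
b=cv2.resize(p[160:220,310:415],None,fx=7.5,fy=7.5,interpolation=cv2.INTER_CUBIC)
cv2.imwrite("pics/c1.png",a);cv2.imwrite("pics/c2.png",b)
E
```

```text
(no output)
```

View pics/c1.png

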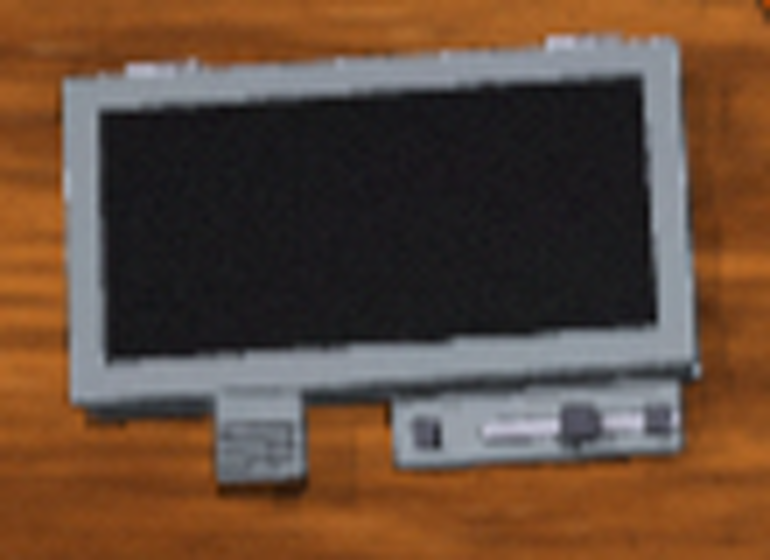

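View pics/c2.png

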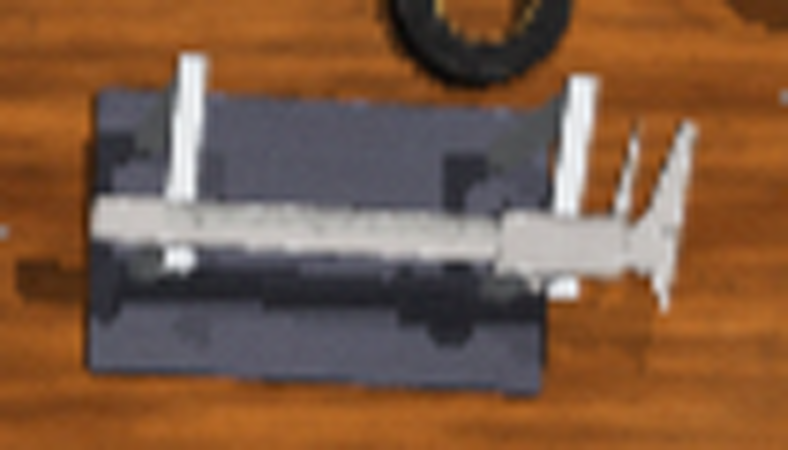

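The crops confirm it: the aluminium-armed stand holds the caliper, head to the right, and the case has its tab at the left front and its catch at the right front. Next come coarse poses.

```bash
cat > h.py <<'E'
import numpy as np,cv2
from workcell import r
def snap(n,tag):
    s=r.get_state(); p,d=r.camera(n); cv2.imwrite(f"pics/{tag}.png",p)
    np.savez(f"pics/{tag}.npz",p=p,d=d,pos=s["ee_pos"],rot=s["tcp_rot"]); return p,d,s
def cam2w(n,pos=None,rot=None):
    m=r.camera_model(n)
    if n=="wrist":
        H=m["hand_eye"]; return m,rot@H[:3,:3],rot@H[:3,3]+pos
    return m,m["R"].T,-m["R"].T@m["t"]
def cloud(n,d,pos=None,rot=None):
    m,R,t=cam2w(n,pos,rot)
    v,u=np.mgrid[:d.shape[0],:d.shape[1]]
    c=np.stack([(u-m["cx"])/m["fx"]*d,(v-m["cy"])/m["fy"]*d,d],-1)
    W=c@R.T+t; W[d==0]=np.nan; return W
def atz(n,u,v,z,pos=None,rot=None):
    m,R,t=cam2w(n,pos,rot)
    q=R@np.array([(u-m["cx"])/m["fx"],(v-m["cy"])/m["fy"],1]); return t+q*(z-t[2])/q[2]
def proj(n,X,pos=None,rot=None):
    m,R,t=cam2w(n,pos,rot); c=R.T@(np.asarray(X)-t)
    return np.array([m["fx"]*c[0]/c[2]+m["cx"],m["fy"]*c[1]/c[2]+m["cy"]])
E
python3 - <<'E'
from h import *
d=np.load("pics/top0.npy"); W=cloud("top",d)
np.set_printoptions(precision=4,suppress=True)
for nm,cx,cy,(u0,v0,s) in [("fl",70,400,(170,160,7)),("fr",692,370,(170,160,7)),("bl",68,80,(170,160,7)),("br",675,45,(170,160,7)),
 ("tab",260,440,(170,160,7)),("tabL",218,485,(170,160,7)),("tabR",304,480,(170,160,7)),("knob",580,420,(170,160,7)),("g1",428,432,(170,160,7)),("ledge",405,465,(170,160,7)),
 ("midlid",380,220,(170,160,7)),
 ("beamL",95,218,(310,160,7.5)),("beamM",350,230,(310,160,7.5)),("cursR",600,245,(310,160,7.5)),("armLtop",190,60,(310,160,7.5)),("armRtop",582,82,(310,160,7.5)),("armLbot",180,262,(310,160,7.5)),("armRbot",562,290,(310,160,7.5)),
 ("footFL",92,372,(310,160,7.5)),("footFR",540,392,(310,160,7.5)),("footBL",100,95,(310,160,7.5))]:
    u,v=u0+cx/s,v0+cy/s; iu,iv=int(round(u)),int(round(v))
    print(nm,u.__round__(1),v.__round__(1),W[iv,iu],np.nanmedian(W[iv-1:iv+2,iu-1:iu+2].reshape(-1,3),0))
L=W[178:205,188:262].reshape(-1,3); A=np.c_[L[:,:2],np.ones(len(L))]
print(np.linalg.lstsq(A,L[:,2],rcond=None)[0])
E
```

```text
fl 180.0 217.1 [0.5366 0.3021 0.0624] [0.5386 0.3136 0.0027]
fr 268.9 212.9 [0.5522 0.0591 0.0214] [0.5522 0.0591 0.0007]
bl 179.7 171.4 [0.6666 0.3079 0.05  ] [0.6666 0.3105 0.0493]
br 266.4 166.4 [0.6818 0.0677 0.0482] [0.6835 0.0676 0.0482]
tab 207.1 222.9 [0.5204 0.2277 0.0625] [0.5204 0.2277 0.0625]
tabL 201.1 229.3 [0.5069 0.2548 0.0038] [0.5069 0.2554 0.0013]
tabR 213.4 228.6 [ 0.5073  0.2213 -0.0025] [ 0.5071  0.2211 -0.0009]
knob 252.9 220.0 [0.5298 0.1025 0.053 ] [0.53   0.1025 0.0532]
g1 231.1 221.7 [0.5254 0.1655 0.0325] [0.5254 0.1652 0.0339]
ledge 227.9 226.4 [0.5149 0.1754 0.019 ] [0.5149 0.1754 0.0184]
midlid 224.3 191.4 [0.6089 0.1825 0.0618] [0.6094 0.183  0.0581]
beamL 322.7 189.1 [ 0.6084 -0.0847  0.108 ] [ 0.6084 -0.0847  0.1076]
beamM 356.7 190.7 [ 0.6039 -0.1748  0.1046] [ 0.6038 -0.1743  0.1072]
cursR 390.0 192.7 [ 0.5982 -0.2605  0.1091] [ 0.5982 -0.2605  0.109 ]
armLtop 335.3 168.0 [ 0.6607 -0.114   0.1272] [ 0.6607 -0.1139  0.1272]
armRtop 387.6 170.9 [ 0.6526 -0.2504  0.1305] [ 0.6555 -0.2509  0.1264]
armLbot 334.0 194.9 [ 0.5942 -0.1151  0.0965] [ 0.5947 
[... 191 characters left out ...]
2662  0.0018] [ 0.5581 -0.2662  0.0005]
footBL 323.3 172.7 [ 0.6702 -0.0962  0.007 ] [ 0.6702 -0.0962  0.0066]
 ** On entry to DLASCL parameter number  4 had an illegal value
 ** On entry to DLASCL parameter number  4 had an illegal valueTraceback (most recent call last):
  File "<stdin>", line 12, in <module>
    x, resids, rank, s = _umath_linalg.lstsq(a, b, rcond,
                         ~~~~~~~~~~~~~~~~~~~^^^^^^^^^^^^^
                                             signature=signature)
                                             ^^^^^^^^^^^^^^^^^^^^
    raise LinAlgError("SVD did not converge in Linear Least Squares")
numpy.linalg.LinAlgError: SVD did not converge in Linear Least Squares
```

```bash
cat >> h.py <<'E'
def plan(tx,yaw=None,n=None,step=45,src=None):
    """tx target TCP, yaw world angle (deg) of tool x; prints rows (shift/75mm, turn/180deg)"""
    s=r.get_state(); p=s["ee_pos"]; R=s["tcp_rot"]
    y0=np.degrees(np.arctan2(R[1,0],R[0,0])); yaw=y0 if yaw is None else yaw
    dy=(yaw-y0+180)%360-180; D=(np.array(tx)-p)
    n=n or max(int(np.ceil(np.linalg.norm(D)*1000/step)),int(np.ceil(abs(dy)/8.3)),1)
    print("from",p.round(4),"yaw",y0.round(1),"d(mm)",(D*1000).round(1),"dyaw",round(dy,1),"rows",n)
    for k in range(n):
        a=np.radians(y0+dy*k/n); x=np.array([np.cos(a),np.sin(a),0]); z=np.array([0,0,-1]); y=np.cross(z,x)
        d=D/n/0.075; print([round(float(d@x),3),round(float(d@y),3),round(float(d@z),3)],round(-dy/n/180,4))
E
python3 - <<'E'
from h import *
plan([0.55,0.18,0.25],183.6,step=42)
E
```

```text
from [0.2161 0.5322 0.2216] yaw 157.9 d(mm) [ 333.9 -352.2   28.4] dyaw 25.7 rows 12
[-0.491, -0.223, -0.032] -0.0119
[-0.482, -0.241, -0.032] -0.0119
[-0.473, -0.259, -0.032] -0.0119
[-0.463, -0.277, -0.032] -0.0119
[-0.452, -0.294, -0.032] -0.0119
[-0.441, -0.31, -0.032] -0.0119
[-0.429, -0.327, -0.032] -0.0119
[-0.417, -0.342, -0.032] -0.0119
[-0.404, -0.358, -0.032] -0.0119
[-0.39, -0.373, -0.032] -0.0119
[-0.376, -0.387, -0.032] -0.0119
[-0.361, -0.401, -0.032] -0.0119
```

>>> step_arm --commands '[[0.7, [-0.49, -0.22, -0.03], -0.012], [0.7, [-0.48, -0.24, -0.03], -0.012], [0.7, [-0.47, -0.26, -0.03], -0.012], [0.7, [-0.46, -0.28, -0.03], -0.012], [0.7, [-0.45, -0.29, -0.03], -0.012], [0.7, [-0.44, -0.31, -0.03], -0.012], [0.7, [-0.43, -0.33, -0.03], -0.012], [0.7, [-0.42, -0.34, -0.03], -0.012]]'

```text
time_s: 0.95
ee_pos: [0.4394, 0.2972, 0.2403]
tcp_rot: [[-0.997, 0.083, -0.0], [0.083, 0.997, -0.0], [0.0, -0.0, -1.0]]
contact_force: [0.4, 0.8, -0.1]
opening: 0.0659
```

>>> step_arm --commands '[[0.7, [-0.4, -0.36, -0.03], -0.012], [0.7, [-0.39, -0.37, -0.03], -0.012], [0.7, [-0.38, -0.39, -0.03], -0.012], [0.7, [-0.36, -0.4, -0.03], -0.012], [0.7, [0, 0, 0], 0], [0.7, [0, 0, 0], 0]]'

```text
time_s: 1.55
ee_pos: [0.5504, 0.1807, 0.2488]
tcp_rot: [[-0.998, -0.064, -0.002], [-0.064, 0.998, 0.0], [0.002, 0.0, -1.0]]
contact_force: [0.0, 0.8, -0.6]
opening: 0.0657
```

```bash
python3 - <<'E'
from h import *
p,d,s=snap("wrist","w1"); print(s["time_s"],s["ee_pos"],s["tcp_rot"],s["opening"])
E
```

```text
1.55 [0.55035376 0.18073074 0.24879964] [[-9.97932315e-01 -6.42541589e-02 -1.58017429e-03]
 [-6.42547702e-02  9.97933469e-01  3.39086618e-04]
 [ 1.55512108e-03  4.39919230e-04 -9.99998694e-01]] 0.06572766428131699
```

View pics/w1.png

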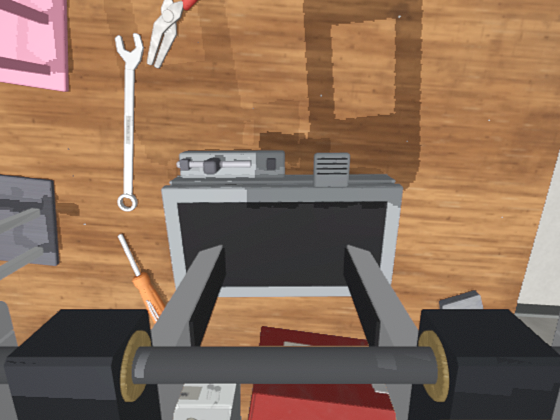

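The wrist view covers the whole case, with image-up pointing at the robot. The tab is at (332,168), the knob at (210,165) and the lid's front edge runs from (170,187) to (402,187). I'll enlarge this to read off points.

```bash
python3 - <<'E'
from h import *
p=cv2.imread("pics/w1.png")
cv2.imwrite("pics/w1a.png",cv2.resize(p[145:205,160:290],None,fx=6,fy=6,interpolation=cv2.INTER_CUBIC))
cv2.imwrite("pics/w1b.png",cv2.resize(p[145:205,285:415],None,fx=6,fy=6,interpolation=cv2.INTER_CUBIC))
E
```

```text
(no output)
```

View pics/w1a.png

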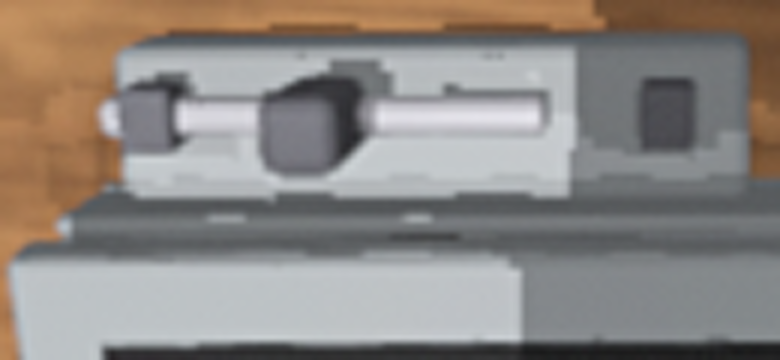

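View pics/w1b.png

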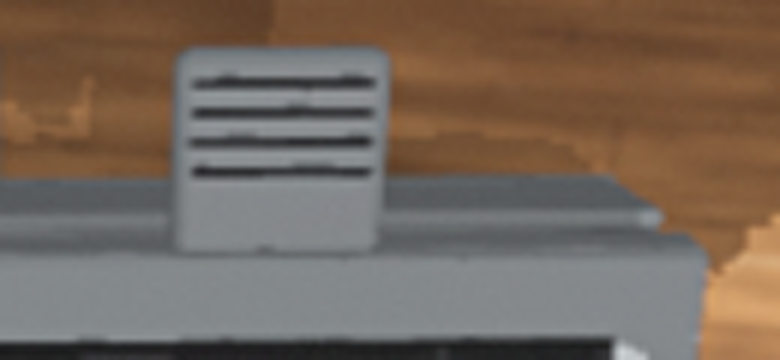

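```bash
python3 - <<'E'
from h import *
np.set_printoptions(precision=4,suppress=True)
f=np.load("pics/w1.npz"); a=(f["pos"],f["rot"]); W=cloud("wrist",f["d"],*a)
def A(u,v,z): return atz("wrist",u,v,z,*a)
BL=A(395,180.8,.036);BR=A(170.8,183,.036);LR=A(179.7,152.5,.022);LL=A(284.7,151.3,.022);K=A(209.7,167,.0545)
print("base",BL,BR,np.linalg.norm(BL-BR),"ledge",LR,LL,np.linalg.norm(LL-LR),"knob",K)
for (u,v) in [(332,155),(332,165),(332,175),(332,192),(200,193),(380,193),(210,167),(300,290),(200,160),(300,240)]: print(u,v,np.nanmedian(W[v-1:v+2,u-1:u+2].reshape(-1,3),0))
y=(BL-BR)[:2]; print("yaw base",-np.arctan2(y[0],y[1])); y=(LL-LR)[:2]; print("yaw ledge",-np.arctan2(y[0],y[1]))
# lid plane
P=W[205:285,230:350].reshape(-1,3); P=P[np.isfinite(P).all(1)]; P=P[P[:,2]>.03]
for _ in range(4):
    M=np.c_[P[:,:2],np.ones(len(P))]; c=np.linalg.lstsq(M,P[:,2],rcond=None)[0]; e=P[:,2]-M@c; P=P[abs(e)<.006]
print("lid plane",c,len(P),e.std())
# joint fit of case pose: x,y,yaw from points at known case coordinates
from scipy.optimize import least_squares
obs=[((395,180.8),(-.0665,.1235,.036)),((170.8,183),(-.0665,-.1235,.036)),((179.7,152.5),(-.0955,-.115,.022)),((284.7,151.3),(-.0955,.003,.022))]
def w(q,c):
    C,S=np.cos(q[2]),np.sin(q[2]); return np.array([q[0]+C*c[0]-S*c[1],q[1]+S*c[0]+C*c[1],c[2]])
fun=lambda q: np.concatenate([proj("wrist",w(q,c),*a)-o for o,c in obs])
q=least_squares(fun,[.61,.18,.06]).x; print("case",q,fun(q))
C,S=np.cos(q[2]),np.sin(q[2]); dk=K[:2]-q[:2]; print("knob case",C*dk[0]+S*dk[1],-S*dk[0]+C*dk[1])
for al in [0,.05,.1,.15,.2]:
    vx,vz=-.154,.007; x=.0665+vx*np.cos(al)+vz*np.sin(al); z=.036-vx*np.sin(al)+vz*np.cos(al)
    # tip & lid-edge top
    o=[]
    for rx in (-.167,-.133):
        vz=.011; o.append(proj("wrist",w(q,(.0665+rx*np.cos(al)+vz*np.sin(al),.05,.036-rx*np.sin(al)+vz*np.cos(al))),*a))
    print(al,w(q,(x,.05,z)),"tip/edge px",o)
E
```

```text
base [0.5358 0.3015 0.036 ] [0.5537 0.0571 0.036 ] 0.24498086465473645 ledge [0.5218 0.0634 0.022 ] [0.5131 0.1793 0.022 ] 0.11622222897709464 knob [0.5303 0.1032 0.0545]
332 155 [0.5089 0.2257 0.0651]
332 165 [0.5189 0.2269 0.0646]
332 175 [0.5292 0.2281 0.0633]
332 192 [0.5463 0.2296 0.0648]
200 193 [0.556  0.0954 0.0641]
380 193 [0.5442 0.2784 0.0648]
210 167 [0.5301 0.1037 0.0556]
300 290 [0.6652 0.2065 0.0527]
200 160 [0.5285 0.0867 0.0234]
300 240 [0.6023 0.2013 0.06  ]
yaw base 0.07314180340345541
yaw ledge 0.07461949023270484
lid plane [-0.1167 -0.0049  0.1313] 4194 0.0006758294406820604
case [0.61   0.1839 0.0699] [ 1.0404 -0.6327 -0.9929 -1.3427 -0.7935  0.8571  0.7458  1.3508]
knob case -0.08517120890531905 -0.07495828285615647
0 [0.5193 0.2277 0.043 ] tip/edge px [array([330.9582, 150.3204]), array([329.984 , 182.6224])]
0.05 [0.5198 0.2277 0.0507] tip/edge px [array([332.0036, 151.989 ]), array([330.7714, 184.5653])]
0.1 [0.5207 0.2278 0.0583] tip/edge px [array([333.0759, 154.1488]), array([331.5702, 186.8817])]
0.15 [0.522  0.2279 0.0659] tip/edge px [array([334.1726, 156.824 ]), array([332.3782, 189.5819])]
0.2 [0.5237 0.228  0.0735] tip/edge px [array([335.2906, 160.0378]), array([333.1925, 192.6749])]
```

```bash
python3 - <<'E'
from h import *
plan([0.520,0.2278,0.11],184.0)
plan([0.520,0.2278,0.064],184.0)
E
```

```text
from [0.5498 0.1815 0.2489] yaw -176.2 d(mm) [ -29.8   46.3 -138.9] dyaw 0.2 rows 4
[0.089, 0.16, 0.463] -0.0003
[0.089, 0.16, 0.463] -0.0003
[0.089, 0.161, 0.463] -0.0003
[0.088, 0.161, 0.463] -0.0003
from [0.5498 0.1815 0.2489] yaw -176.2 d(mm) [ -29.8   46.3 -184.9] dyaw 0.2 rows 5
[0.071, 0.128, 0.493] -0.0002
[0.071, 0.128, 0.493] -0.0002
[0.071, 0.128, 0.493] -0.0002
[0.071, 0.128, 0.493] -0.0002
[0.071, 0.129, 0.493] -0.0002
```

>>> step_arm --commands '[[0.7, [0.09, 0.16, 0.46], 0], [0.7, [0.09, 0.16, 0.46], 0], [0.7, [0.09, 0.16, 0.46], 0], [0.7, [0.09, 0.16, 0.46], 0], [0.7, [0, 0, 0.3], 0], [0.7, [0, 0, 0.32], 0], [0.7, [0, 0, 0], 0]]'

```text
time_s: 2.3
ee_pos: [0.5154, 0.228, 0.0612]
tcp_rot: [[-0.998, -0.069, -0.009], [-0.069, 0.998, -0.002], [0.009, -0.001, -1.0]]
contact_force: [0.0, 0.0, -0.0]
opening: 0.0659
```

```bash
python3 - <<'E'
from h import *
p,d,s=snap("wrist","w2"); print(s["time_s"],s["ee_pos"],s["opening"])
cv2.imwrite("pics/w2.png",p)
E
```

```text
2.3 [0.51542531 0.22801822 0.06121138] 0.06586252611642257
```

View pics/w2.png

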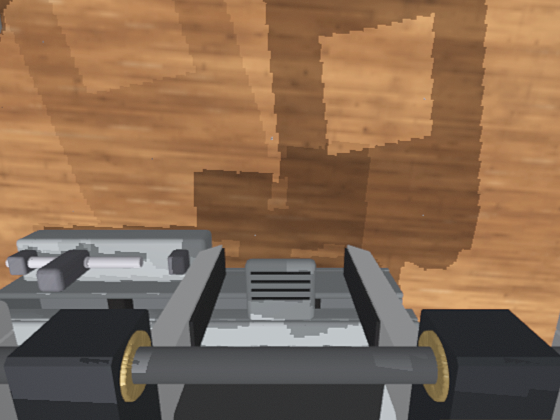

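The tab at (281,285) sits centred between the fingers. The arm was still settling, so I'll correct a little and close.

>>> step_arm --commands '[[0.7, [0, 0, 0], 0], [0.7, [0, 0, 0], 0]]'

```text
time_s: 2.55
ee_pos: [0.5215, 0.2282, 0.0669]
tcp_rot: [[-0.998, -0.067, 0.003], [-0.067, 0.998, 0.001], [-0.003, 0.001, -1.0]]
contact_force: [0.0, 0.2, 0.5]
opening: 0.066
```

>>> step_arm --commands '[[0.7, [0.02, 0, 0.03], 0], [0.7, [0, 0, 0], 0], [0.3, [0, 0, 0], 0], [0.3, [0, 0, 0], 0], [0.3, [0, 0, 0], 0], [0.3, [0, 0, 0], 0]]'

```text
time_s: 3.15
ee_pos: [0.5188, 0.2271, 0.0627]
tcp_rot: [[-0.998, -0.067, 0.0], [-0.067, 0.998, -0.001], [-0.0, -0.001, -1.0]]
contact_force: [1.6, -8.4, -0.2]
opening: 0.0374
```

>>> step_arm --commands '[[0.3, [0, 0, 0], 0], [0.3, [0, 0, 0], 0]]'

```text
time_s: 3.35
ee_pos: [0.5188, 0.2263, 0.0626]
tcp_rot: [[-0.998, -0.067, -0.0], [-0.067, 0.998, -0.002], [0.0, -0.002, -1.0]]
contact_force: [-0.0, -5.2, -0.5]
opening: 0.0355
```

```bash
python3 - <<'E'
from h import *
from scipy.optimize import fsolve
s=r.get_state(); p=s["ee_pos"]; print(p,s["opening"],s["contact_force"])
q=[.61,.1839,.0699]; C,S=np.cos(q[2]),np.sin(q[2])
a=4e-3
piv=p+np.array([0,0,-a]); dx=piv[:2]-np.array(q[:2]); cx=C*dx[0]+S*dx[1]; cy=-S*dx[0]+C*dx[1]
rx,rz=cx-.0665,piv[2]-.036; R=np.hypot(rx,rz); ph=np.arctan2(rz,-rx); print("case x,y",cx,cy,"R",R,"phi",ph,"lid~",ph-.045)
# tool x = -case x (approx), steps
n=27; end=1.85+.0454+.02
phs=np.linspace(ph,end,n+1)
for k in range(n):
    dX=-R*(np.cos(phs[k+1])-np.cos(phs[k])); dZ=R*(np.sin(phs[k+1])-np.sin(phs[k]))
    print(k,[round(-dX/.075,3),0,round(-dZ/.075,3)])
e=.0665-R*np.cos(1.895),.036+R*np.sin(1.895)+a; print("end tcp",q[0]+C*e[0]-S*cy,q[1]+S*e[0]+C*cy,e[1])
E
```

```text
[0.51883703 0.22634968 0.06257489] 0.03551078821850517 [-0.01902877 -5.16999902 -0.46213044]
case x,y -0.08797553262576413 0.048713116207027715 R 0.1561163534167512 phi 0.1451117191481796 lid~ 0.10011171914817961
0 [np.float64(-0.024), 0, np.float64(-0.134)]
1 [np.float64(-0.033), 0, np.float64(-0.132)]
2 [np.float64(-0.042), 0, np.float64(-0.13)]
3 [np.float64(-0.05), 0, np.float64(-0.127)]
4 [np.float64(-0.058), 0, np.float64(-0.123)]
5 [np.float64(-0.066), 0, np.float64(-0.119)]
6 [np.float64(-0.074), 0, np.float64(-0.115)]
7 [np.float64(-0.081), 0, np.float64(-0.11)]
8 [np.float64(-0.088), 0, np.float64(-0.104)]
9 [np.float64(-0.095), 0, np.float64(-0.098)]
10 [np.float64(-0.101), 0, np.float64(-0.092)]
11 [np.float64(-0.107), 0, np.float64(-0.085)]
12 [np.float64(-0.112), 0, np.float64(-0.078)]
13 [np.float64(-0.117), 0, np.float64(-0.07)]
14 [np.float64(-0.121), 0, np.float64(-0.062)]
15 [np.float64(-0.125), 0, np.float64(-0.054)]
16 [np.float64(-0.128), 0, np.float64(-0.046)]
17 [np.float64(-0.131), 0, np.float64(-0.037)]
18 [np.float64(-0.133), 0, np.float64(-0.029)]
19 [np.float64(-0.135), 0, np.float64(-0.02)]
20 [np.float64(-0.136), 0, np.float64(-0.011)]
21 [np.float64(-0.136), 0, np.float64(-0.002)]
22 [np.float64(-0.136), 0, np.float64(0.007)]
23 [np.float64(-0.136), 0, np.float64(0.016)]
24 [np.float64(-0.134), 0, np.float64(0.025)]
25 [np.float64(-0.132), 0, np.float64(0.033)]
26 [np.float64(-0.13), 0, np.float64(0.042)]
end tcp 0.7225453826970828 0.24061212531495246 0.1879834251599803
```

>>> step_arm --commands '[[0.3, [-0.024, 0, -0.134], 0], [0.3, [-0.033, 0, -0.132], 0], [0.3, [-0.042, 0, -0.13], 0], [0.3, [-0.05, 0, -0.127], 0], [0.3, [-0.058, 0, -0.123], 0], [0.3, [-0.066, 0, -0.119], 0], [0.3, [-0.074, 0, -0.115], 0], [0.3, [0, 0, 0], 0]]'

```text
time_s: 4.15
ee_pos: [0.5454, 0.2282, 0.1297]
tcp_rot: [[-0.998, -0.066, 0.0], [-0.066, 0.998, -0.002], [-0.0, -0.002, -1.0]]
contact_force: [1.0, -4.6, -1.8]
opening: 0.0355
```

>>> step_arm --commands '[[0.3, [-0.081, 0, -0.11], 0], [0.3, [-0.088, 0, -0.104], 0], [0.3, [-0.095, 0, -0.098], 0], [0.3, [-0.101, 0, -0.092], 0], [0.3, [-0.107, 0, -0.085], 0], [0.3, [-0.112, 0, -0.078], 0], [0.3, [-0.117, 0, -0.07], 0], [0.3, [-0.121, 0, -0.062], 0]]'

```text
time_s: 4.95
ee_pos: [0.6049, 0.2324, 0.1802]
tcp_rot: [[-0.998, -0.066, -0.005], [-0.066, 0.998, -0.002], [0.005, -0.001, -1.0]]
contact_force: [-1.4, -4.7, -3.7]
opening: 0.0359
```

>>> step_arm --commands '[[0.3, [-0.125, 0, -0.054], 0], [0.3, [-0.128, 0, -0.046], 0], [0.3, [-0.131, 0, -0.037], 0], [0.3, [-0.133, 0, -0.029], 0], [0.3, [-0.135, 0, -0.02], 0], [0.3, [-0.136, 0, -0.011], 0], [0.3, [0, 0, 0], 0]]'

```text
time_s: 5.65
ee_pos: [0.6656, 0.2366, 0.1961]
tcp_rot: [[-0.998, -0.066, -0.001], [-0.066, 0.998, -0.001], [0.001, -0.0, -1.0]]
contact_force: [-1.8, -4.8, -1.2]
opening: 0.0359
```

```bash
python3 - <<'E'
from h import *
snap("scene","s2"); p,d,s=snap("wrist","w3"); print(s["time_s"],s["ee_pos"],s["contact_force"],s["opening"])
W=cloud("wrist",d,s["ee_pos"],s["tcp_rot"]); d0=np.load("pics/top0.npy"); T=cloud("top",d0)
m=(T[...,0]>.69)&(T[...,1]>0.05)&(T[...,1]<.4)&(T[...,2]>.02)
print("objects behind: min x by height", [(h,np.nanmin(T[...,0][m&(T[...,2]>h)])) for h in (.02,.05,.1,.15,.2,.25)])
E
```

```text
5.7 [0.66528336 0.23664838 0.1960616 ] [ 0.16840532 -3.71292419  0.12402745] 0.035572461533878066
objects behind: min x by height [(0.02, np.float64(0.7476515970368203)), (0.05, np.float64(0.7476515970368203)), (0.1, np.float64(0.7482030788505833)), (0.15, np.float64(0.8109682774711435)), (0.2, np.float64(0.8109682774711435)), (0.25, np.float64(0.8184488728838992))]
```

View pics/s2.png

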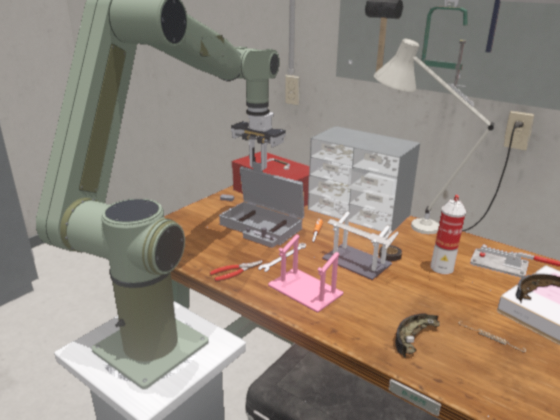

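The lid is upright in the grip with clearance behind it, so I'll continue to the stop.

>>> step_arm --commands '[[0.3, [-0.136, 0, -0.002], 0], [0.3, [-0.136, 0, 0.007], 0], [0.3, [-0.136, 0, 0.016], 0], [0.3, [-0.134, 0, 0.025], 0], [0.3, [-0.132, 0, 0.033], 0], [0.3, [-0.11, 0, 0.034], 0], [0.3, [0, 0, 0], 0], [0.3, [0, 0, 0], 0]]'

```text
time_s: 6.55
ee_pos: [0.7252, 0.2409, 0.1892]
tcp_rot: [[-0.998, -0.066, 0.004], [-0.066, 0.998, 0.0], [-0.004, -0.0, -1.0]]
contact_force: [1.2, -4.9, 5.0]
opening: 0.035
```

>>> step_arm --commands '[[0.3, [-0.08, 0, 0.025], 0], [0.3, [0, 0, 0], 0], [0.3, [0, 0, 0], 0]]'

```text
time_s: 6.85
ee_pos: [0.7309, 0.2413, 0.1873]
tcp_rot: [[-0.998, -0.066, 0.004], [-0.066, 0.998, 0.0], [-0.004, -0.0, -1.0]]
contact_force: [1.8, -5.0, 4.6]
opening: 0.035
```

>>> step_arm --commands '[[0.3, [-0.08, 0, 0.025], 0], [0.3, [0, 0, 0], 0], [0.3, [0, 0, 0], 0]]'

```text
time_s: 7.15
ee_pos: [0.7324, 0.2415, 0.1867]
tcp_rot: [[-0.998, -0.067, -0.007], [-0.067, 0.998, -0.002], [0.007, -0.001, -1.0]]
contact_force: [-11.3, -7.0, 13.8]
opening: 0.0355
```

```bash
python3 - <<'E'
from h import *
np.set_printoptions(precision=4,suppress=True)
p,d,s=snap("top","t3"); W=cloud("top",d)
cv2.imwrite("pics/t3c.png",cv2.resize(p[90:230,150:330],None,fx=4,fy=4,interpolation=cv2.INTER_CUBIC))
E
```

```text
(no output)
```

View pics/t3c.png

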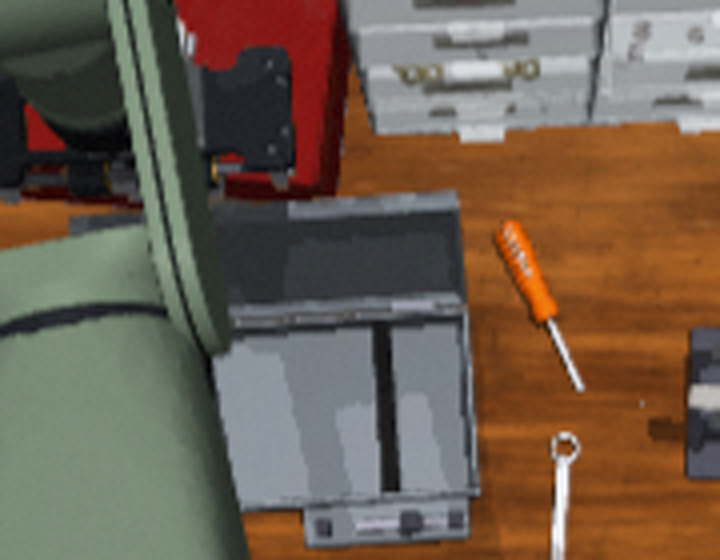

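The force now builds (−11 N in x) and the top view shows the lid leaning back, so it's at its stop. I'll release, rise and back off.

>>> step_arm --commands '[[0.7, [0.02, 0, 0], 0], [0.7, [0, 0, 0], 0], [0.7, [0, 0, 0], 0], [0.7, [0, 0, -0.4], 0], [0.7, [0, 0, -0.6], 0], [0.7, [0.3, 0, -0.4], 0], [0.7, [0.6, 0, 0], 0], [0.7, [0.6, 0, 0], 0]]'

```text
time_s: 8.0
ee_pos: [0.6219, 0.2351, 0.2897]
tcp_rot: [[-0.998, -0.067, 0.003], [-0.067, 0.998, 0.002], [-0.003, 0.002, -1.0]]
contact_force: [0.3, 0.4, 0.8]
opening: 0.0661
```

>>> step_arm --commands '[[0.7, [0.4, 0.3, 0.2], 0], [0.7, [0.1, 0, 0.2], 0], [0.7, [0, 0, 0], 0], [0.7, [0, 0, 0], 0], [0.7, [0, 0, 0], 0]]'

```text
time_s: 8.5
ee_pos: [0.5845, 0.2543, 0.2593]
tcp_rot: [[-0.998, -0.066, 0.002], [-0.066, 0.998, 0.001], [-0.002, 0.001, -1.0]]
contact_force: [-0.5, -0.9, 0.4]
opening: 0.0656
```

```bash
python3 - <<'E'
from h import *
p,d,s=snap("wrist","w4"); print(s["time_s"],s["ee_pos"],s["tcp_rot"])
E
```

```text
8.5 [0.58448512 0.25429542 0.25933903] [[-9.97815006e-01 -6.60510813e-02  1.57130953e-03]
 [-6.60501331e-02  9.97816095e-01  6.47882013e-04]
 [-1.61067125e-03  5.42681191e-04 -9.99998556e-01]]
```

View pics/w4.png

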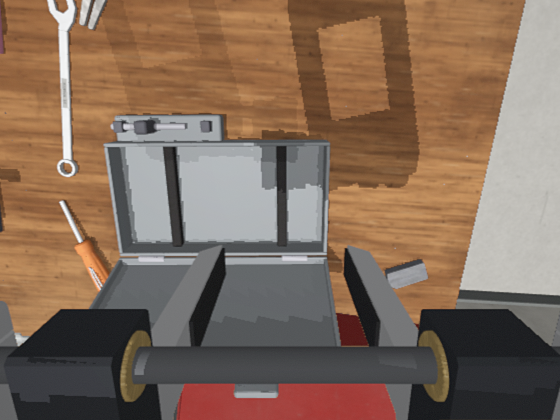

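The lid is open with the base rim visible, corners near (106,144) and (328,142). The rests are at x≈174 and 281.

```bash
python3 - <<'E'
from h import *
p=cv2.imread("pics/w4.png")
cv2.imwrite("pics/w4a.png",cv2.resize(p[105:275,95:345],None,fx=3.2,fy=3.2,interpolation=cv2.INTER_CUBIC))
E
```

```text
(no output)
```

View pics/w4a.png

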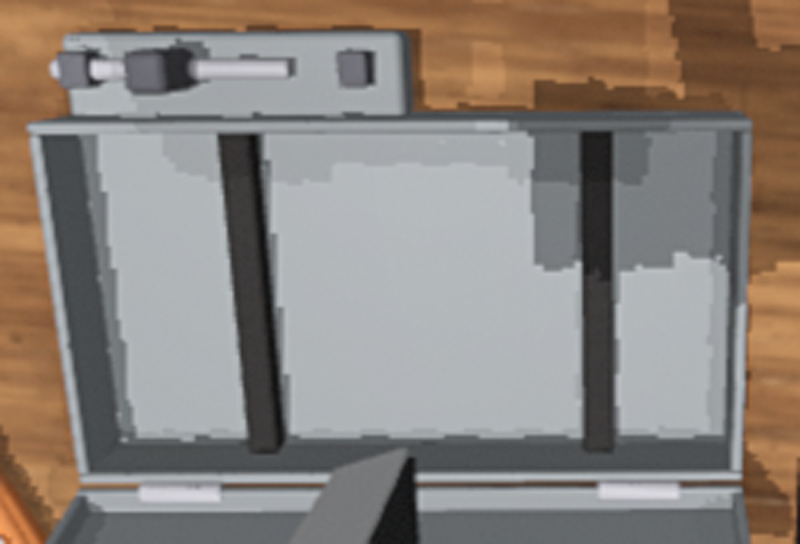

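```bash
python3 - <<'E'
from h import *
from scipy.optimize import least_squares
np.set_printoptions(precision=4,suppress=True)
f=np.load("pics/w4.npz"); a=(f["pos"],f["rot"]); W=cloud("wrist",f["d"],*a)
P=lambda x,y:(95+x/3.2,105+y/3.2)
obs=[(P(30,125),(-.0665,-.1235,.036)),(P(750,122),(-.0665,.1235,.036)),(P(80,483),(.0665,-.1235,.036)),(P(742,480),(.0665,.1235,.036)),
 (P(65,38),(-.0955,-.115,.022)),(P(408,34),(-.0955,.003,.022))]
def w(q,c):
    C,S=np.cos(q[2]),np.sin(q[2]); return np.array([q[0]+C*c[0]-S*c[1],q[1]+S*c[0]+C*c[1],c[2]])
fun=lambda q: np.concatenate([proj("wrist",w(q,c),*a)-o for o,c in obs])
q=least_squares(fun,[.61,.18,.06]).x; print("case",q,fun(q).reshape(-1,2))
for (x,y) in [(238,135),(265,450),(597,132),(598,450)]:
    X=atz("wrist",*P(x,y),.018,*a); C,S=np.cos(q[2]),np.sin(q[2]); d=X[:2]-q[:2]; print(X,C*d[0]+S*d[1],-S*d[0]+C*d[1])
K=atz("wrist",*P(145,71),.0545,*a); d=K[:2]-q[:2]; print("knob",K,C*d[0]+S*d[1],-S*d[0]+C*d[1])
for x,y in [(170,200),(250,195),(215,120)]: print(W[y,x])
# lid inner plane
V=W[262:300,125:180].reshape(-1,3); V=V[np.isfinite(V).all(1)]; print(len(V)); c=V.mean(0); n=np.linalg.svd(V-c)[2][2]; print("lid n",n,c)
E
```

```text
case [0.6102 0.184  0.0682] [[-0.1579 -0.2362]
 [ 1.6694 -0.0014]
 [ 0.491   0.6908]
 [ 0.3409  0.9539]
 [-0.9937 -0.907 ]
 [-1.3056  0.0163]]
[0.5536 0.1212 0.018 ] -0.060800006739006936 -0.05874366284214547
[0.674  0.1285 0.018 ] 0.05987258300169914 -0.05967095186728565
[0.5442 0.2491 0.018 ] -0.06146612353769643 0.0694750299351727
[0.6657 0.2572 0.018 ] 0.06032164773955618 0.0692541541206926
knob [0.5306 0.1036 0.0545] -0.08491597165242973 -0.07476975824195027
[0.6163 0.1201 0.0171]
[0.6072 0.2142 0.0043]
[0.5198 0.174  0.0235]
2086
lid n [-0.924  -0.1548 -0.3496] [0.6939 0.1146 0.0717]
```

```bash
python3 - <<'E'
from h import *
plan([0.615,-0.16,0.29],87.3)
E
```

```text
from [0.5846 0.2542 0.2594] yaw -176.2 d(mm) [  30.4 -414.2   30.6] dyaw -96.5 rows 12
[-0.003, -0.461, -0.034] 0.0447
[-0.068, -0.456, -0.034] 0.0447
[-0.131, -0.442, -0.034] 0.0447
[-0.192, -0.42, -0.034] 0.0447
[-0.248, -0.389, -0.034] 0.0447
[-0.3, -0.35, -0.034] 0.0447
[-0.346, -0.305, -0.034] 0.0447
[-0.386, -0.253, -0.034] 0.0447
[-0.417, -0.197, -0.034] 0.0447
[-0.441, -0.137, -0.034] 0.0447
[-0.456, -0.074, -0.034] 0.0447
[-0.461, -0.009, -0.034] 0.0447
```

>>> step_arm --commands '[[0.6, [0, -0.46, -0.034], 0.0447], [0.6, [-0.07, -0.456, -0.034], 0.0447], [0.6, [-0.13, -0.44, -0.034], 0.0447], [0.6, [-0.19, -0.42, -0.034], 0.0447], [0.6, [-0.25, -0.39, -0.034], 0.0447], [0.6, [-0.3, -0.35, -0.034], 0.0447], [0.6, [-0.346, -0.305, -0.034], 0.0447], [0.6, [-0.386, -0.253, -0.034], 0.0447]]'

```text
time_s: 9.35
ee_pos: [0.6044, -0.0238, 0.28]
tcp_rot: [[-0.486, 0.874, 0.002], [0.874, 0.486, -0.0], [-0.001, 0.002, -1.0]]
contact_force: [0.1, 0.6, 0.0]
opening: 0.0564
```

>>> step_arm --commands '[[0.6, [-0.417, -0.197, -0.034], 0.0447], [0.6, [-0.44, -0.137, -0.034], 0.0447], [0.6, [-0.456, -0.074, -0.034], 0.0447], [0.6, [-0.46, -0.01, -0.034], 0.0447], [0.6, [0, 0, 0], 0], [0.6, [0, 0, 0], 0], [0.6, [0, 0, 0], 0]]'

```text
time_s: 10.05
ee_pos: [0.6135, -0.159, 0.2894]
tcp_rot: [[0.046, 0.999, 0.0], [0.999, -0.046, 0.001], [0.001, 0.0, -1.0]]
contact_force: [0.0, 0.1, -0.7]
opening: 0.0565
```

```bash
python3 - <<'E'
from h import *
p,d,s=snap("wrist","w5"); print(s["time_s"],s["ee_pos"],s["tcp_rot"],s["joint_positions"])
E
```

```text
10.05 [ 0.61351119 -0.15899144  0.28936023] [[ 4.63609905e-02  9.98924736e-01  1.72321126e-04]
 [ 9.98924571e-01 -4.63610850e-02  5.92270640e-04]
 [ 5.99622787e-04  1.44677553e-04 -9.99999810e-01]] [-3.90321710e-01  2.90532631e-01  1.30099508e+00  6.13420795e-04
  1.55013094e+00 -3.43956740e-01]
```

View pics/w5.png

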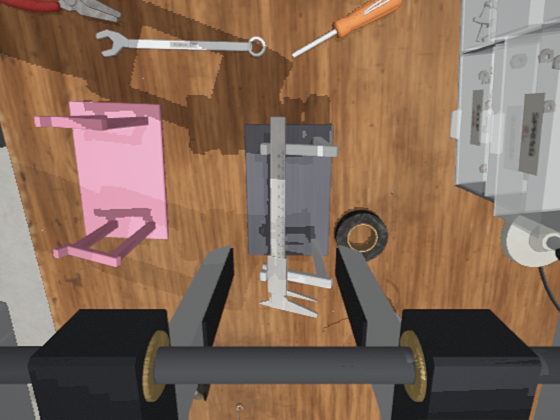

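The caliper lies along column ≈278, tail at row 117 and jaws at rows 290–315. The arms are at rows ≈150 and ≈278.

```bash
python3 - <<'E'
from h import *
p=cv2.imread("pics/w5.png")
cv2.imwrite("pics/w5a.png",cv2.resize(p[108:218,230:350],None,fx=5,fy=5,interpolation=cv2.INTER_CUBIC))
cv2.imwrite("pics/w5b.png",cv2.resize(p[215:325,230:350],None,fx=5,fy=5,interpolation=cv2.INTER_CUBIC))
E
```

```text
(no output)
```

View pics/w5a.png

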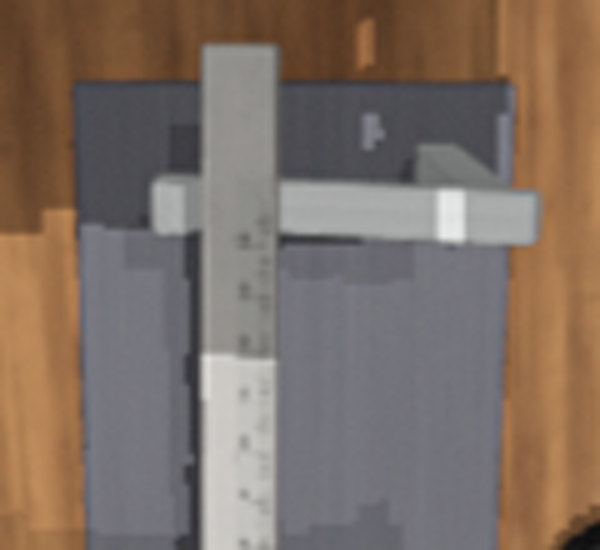

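View pics/w5b.png

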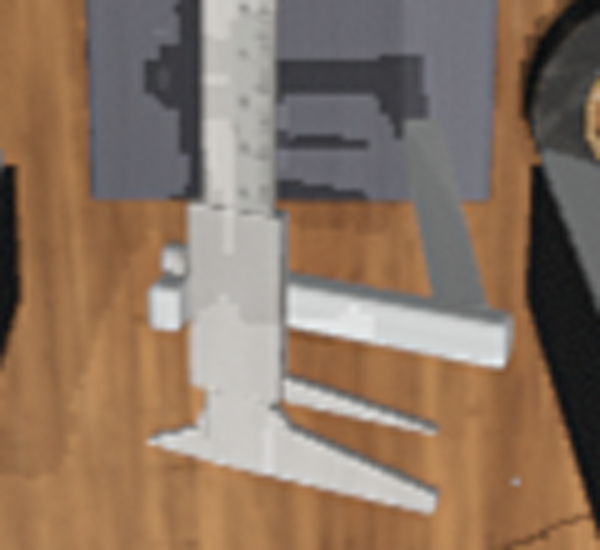

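```bash
python3 - <<'E'
from h import *
np.set_printoptions(precision=4,suppress=True)
f=np.load("pics/w5.npz"); a=(f["pos"],f["rot"]); W=cloud("wrist",f["d"],*a)
for v in (120,140,170,200,230,250,262,280,293):
    for u in (273,278,283): print(v,u,W[v,u],end=" ")
    print()
B=W[120:250,272:285].reshape(-1,3); B=B[np.isfinite(B).all(1)&(B[:,2]>.08)]
c=B.mean(0); U,S,V=np.linalg.svd(B-c,full_matrices=False); print("beam c",c,"dir",V[0],"n",V[2],"tilt",np.arccos(abs(V[2][2])),len(B))
z=c[2]
for nm,u,v in (("tail",278,117),("curs",278,256),("cursend",278,293)): print(nm,atz("wrist",u,v,z,*a))
for v in (125,180,230): print("edges",atz("wrist",270.5,v,z-.003,*a),atz("wrist",285.5,v,z+.003,*a))
E
```

```text
120 273 [ 0.6055 -0.0871  0.1073] 120 278 [ 0.6104 -0.0873  0.1098] 120 283 [ 0.6151 -0.0874  0.1117] 
140 273 [ 0.6045 -0.1059  0.1074] 140 278 [ 0.6094 -0.106   0.1089] 140 283 [ 0.6142 -0.1059  0.1123] 
170 273 [ 0.6029 -0.1348  0.1094] 170 278 [ 0.6079 -0.1349  0.1102] 170 283 [ 0.6128 -0.1347  0.1126] 
200 273 [ 0.6012 -0.1657  0.108 ] 200 278 [ 0.6063 -0.1655  0.1099] 200 283 [ 0.6114 -0.1649  0.113 ] 
230 273 [ 0.5993 -0.198   0.1077] 230 278 [ 0.6046 -0.1976  0.1096] 230 283 [ 0.6098 -0.1968  0.1124] 
250 273 [ 0.5981 -0.2201  0.1084] 250 278 [ 0.6035 -0.2195  0.1105] 250 283 [ 0.6088 -0.2188  0.1128] 
262 273 [ 0.5974 -0.2331  0.11  ] 262 278 [ 0.6028 -0.2325  0.1119] 262 283 [ 0.6082 -0.2318  0.1139] 
280 273 [ 0.5962 -0.2546  0.1092] 280 278 [ 0.6017 -0.2538  0.1113] 280 283 [ 0.6072 -0.2522  0.1149] 
293 273 [ 0.5952 -0.2711  0.1079] 293 278 [ 0.6009 -0.2691  0.1119] 293 283 [ 0.6064 -0.2682  0.1138] 
beam c [ 0.6071 -0.1506  0.1102] dir [ 0.053   0.9986 -0.0024] n [ 0.4027 -0.0236 -0.915 ] tilt 0.41519608356146787 1688
tail [ 0.6105 -0.0845  0.1102]
curs [ 0.6031 -0.2264  0.1102]
cursend [ 0.6008 -0.27    0.1102]
edges [ 0.6029 -0.0916  0.1072] [ 0.6173 -0.0921  0.1132]
edges [ 0.5998 -0.1451  0.1072] [ 0.6148 -0.1447  0.1132]
edges [ 0.5967 -0.198   0.1072] [ 0.6124 -0.1967  0.1132]
```

```bash
python3 - <<'E'
from h import *
plan([0.605,-0.205,0.17],87.0,n=4)
E
```

```text
from [ 0.6135 -0.1586  0.2894] yaw 87.4 d(mm) [  -8.5  -46.4 -119.4] dyaw -0.4 rows 4
[-0.156, -0.021, 0.398] 0.0005
[-0.156, -0.021, 0.398] 0.0005
[-0.156, -0.021, 0.398] 0.0005
[-0.156, -0.02, 0.398] 0.0005
```

>>> step_arm --commands '[[0.5, [-0.156, -0.02, 0.4], 0.0005], [0.5, [-0.156, -0.02, 0.4], 0.0005], [0.5, [-0.156, -0.02, 0.4], 0.0005], [0.5, [-0.156, -0.02, 0.4], 0.0005], [0.5, [0, 0, 0.35], 0], [0.5, [0, 0, 0.35], 0], [0.5, [0, 0, 0], 0], [0.5, [0, 0, 0], 0]]'

```text
time_s: 10.9
ee_pos: [0.605, -0.2049, 0.1169]
tcp_rot: [[0.052, 0.999, -0.001], [0.999, -0.052, 0.0], [0.0, -0.001, -1.0]]
contact_force: [0.7, -1.0, 0.5]
opening: 0.0474
```

>>> step_arm --commands '[[0.5, [0, 0, 0], 0], [0.5, [0, 0, 0], 0]]'

```text
time_s: 11.1
ee_pos: [0.6064, -0.2063, 0.1192]
tcp_rot: [[0.053, 0.999, 0.004], [0.999, -0.053, -0.002], [-0.002, 0.004, -1.0]]
contact_force: [0.5, 0.5, 0.3]
opening: 0.0469
```

```bash
python3 - <<'E'
from h import *
p,d,s=snap("wrist","w6"); print(s["time_s"],s["ee_pos"],s["tcp_rot"][2])
plan([0.605,-0.205,0.116],87.0,n=1)
E
```

```text
11.1 [ 0.60642429 -0.20634902  0.11919853] [-0.00164075  0.00373805 -0.99999167]
from [ 0.6062 -0.2064  0.1189] yaw 86.9 d(mm) [-1.2  1.4 -2.9] dyaw 0.1 rows 1
[0.017, -0.017, 0.039] -0.0004
```

View pics/w6.png

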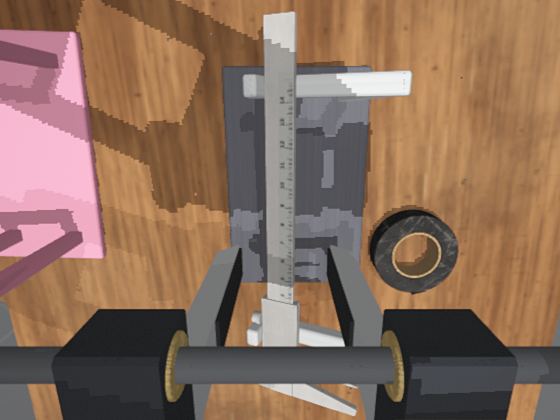

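The beam at (280,270) sits between the fingers, clear of the cursor (row 300 and below). Closing now.

>>> step_arm --commands '[[0.5, [0, 0, 0.02], 0], [0.5, [0, 0, 0], 0], [0.05, [0, 0, 0], 0], [0.05, [0, 0, 0], 0], [0.05, [0, 0, 0], 0], [0.05, [0, 0, 0], 0], [0.05, [0, 0, 0], 0], [0.05, [0, 0, 0], 0]]'

```text
time_s: 11.95
ee_pos: [0.6046, -0.206, 0.1153]
tcp_rot: [[0.054, 0.999, -0.001], [0.999, -0.054, 0.0], [0.0, -0.001, -1.0]]
contact_force: [-1.5, 0.2, 1.2]
opening: 0.0133
```

```bash
python3 - <<'E'
from h import *
p,d,s=snap("wrist","w7"); print(s["time_s"],s["ee_pos"],s["opening"],s["contact_force"])
W=cloud("wrist",d,s["ee_pos"],s["tcp_rot"])
for v in (60,120,180,230,320):
    print(v,W[v,266:298:4,0].round(4),W[v,266:298:4,2].round(4))
E
```

```text
11.95 [ 0.60456581 -0.20604411  0.11531921] 0.01331139012783533 [-1.53844214  0.23962455  1.18905381]
60 [0.5968 0.6031 0.6049 0.6068 0.6086 0.6104 0.6121 0.6138] [0.0008 0.1069 0.1069 0.1094 0.1089 0.111  0.1121 0.1129]
120 [0.5943 0.6014 0.6033 0.6052 0.6071 0.609  0.6108 0.6127] [0.0088 0.1069 0.1081 0.1084 0.1111 0.1106 0.1122 0.1121]
180 [0.5912 0.5995 0.6015 0.6035 0.6055 0.6075 0.6094 0.6113] [0.0092 0.1074 0.1081 0.1084 0.1098 0.1102 0.1124 0.1133]
230 [0.5883 0.5915 0.5999 0.6019 0.604  0.6061 0.6081 0.6101] [0.0087 0.0088 0.1089 0.108  0.11   0.1108 0.1116 0.1113]
320 [0.598  0.5943 0.5967 0.5989 0.6011 0.6033 0.6055 0.6077] [0.169  0.1085 0.1101 0.1099 0.1114 0.1125 0.1139 0.115 ]
```

View pics/w7.png

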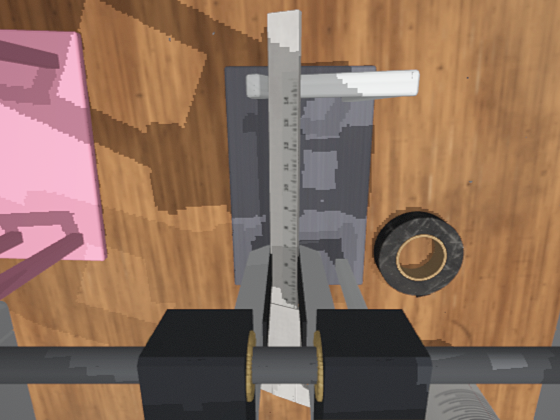

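It's gripped, tilt roughly unchanged. I'll lift straight up.

>>> step_arm --commands '[[0.05, [0, 0, -0.1], 0], [0.05, [0, 0, -0.25], 0], [0.05, [0, 0, -0.4], 0], [0.05, [0, 0, -0.4], 0], [0.05, [0, 0, -0.2], 0], [0.05, [0, 0, 0], 0], [0.05, [0, 0, 0], 0]]'

```text
time_s: 12.7
ee_pos: [0.6045, -0.2058, 0.2156]
tcp_rot: [[0.054, 0.999, -0.001], [0.999, -0.054, 0.001], [0.0, -0.001, -1.0]]
contact_force: [-0.7, -0.6, -2.2]
opening: 0.013
```

```bash
python3 - <<'E'
from h import *
np.set_printoptions(precision=4,suppress=True)
p,d,s=snap("wrist","w8"); print(s["time_s"],s["ee_pos"],s["opening"],s["contact_force"],s["wrist_torque"])
W=cloud("wrist",d,s["ee_pos"],s["tcp_rot"])
for v in (40,60,120,180,230,320):
    print(v,W[v,262:302:5].round(4)[:,[0,2]].T)
E
```

```text
12.7 [ 0.6045 -0.2058  0.2156] 0.012998172892388374 [-0.6627 -0.5703 -2.205 ] [-0.0684  0.0206  0.0056]
40 [[0.5899 0.5948 0.6045 0.6068 0.609  0.6112 0.6133 0.6155]
 [0.0016 0.0012 0.2075 0.2085 0.2095 0.2106 0.2118 0.2129]]
60 [[0.5885 0.5935 0.604  0.6063 0.6085 0.6107 0.6129 0.615 ]
 [0.0004 0.0014 0.208  0.2089 0.2096 0.2117 0.2133 0.2145]]
120 [[0.5848 0.59   0.6022 0.6047 0.607  0.6094 0.6117 0.614 ]
 [0.0093 0.0095 0.2062 0.2078 0.2095 0.2117 0.2134 0.2125]]
180 [[0.5804 0.5857 0.6005 0.603  0.6054 0.6079 0.6103 0.6127]
 [0.0098 0.0088 0.2081 0.2087 0.2101 0.211  0.2115 0.2131]]
230 [[0.5763 0.5818 0.5987 0.6014 0.604  0.6065 0.6091 0.6116]
 [0.0097 0.0086 0.2073 0.2087 0.2104 0.2113 0.2129 0.2123]]
320 [[0.5966 0.598  0.5955 0.5983 0.6011 0.6039 0.6066 0.6092]
 [0.2704 0.2661 0.2099 0.2107 0.2119 0.2142 0.2143 0.2147]]
```

View pics/w8.png

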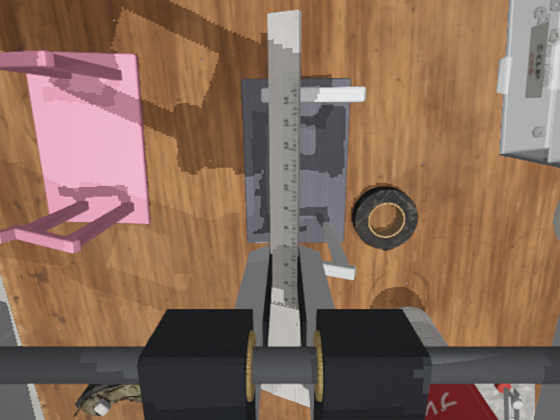

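```bash
python3 - <<'E'
from h import *
plan([0.598,0.164,0.21],93.9,step=42)
E
```

```text
from [ 0.6039 -0.2055  0.2146] yaw 86.9 d(mm) [ -5.9 369.5  -4.6] dyaw 7.0 rows 9
[0.546, -0.038, 0.007] -0.0043
[0.547, -0.031, 0.007] -0.0043
[0.547, -0.023, 0.007] -0.0043
[0.547, -0.016, 0.007] -0.0043
[0.547, -0.009, 0.007] -0.0043
[0.547, -0.001, 0.007] -0.0043
[0.547, 0.006, 0.007] -0.0043
[0.547, 0.014, 0.007] -0.0043
[0.547, 0.021, 0.007] -0.0043
```

>>> step_arm --commands '[[0.05, [0.27, -0.02, 0], -0.002], [0.05, [0.5, -0.038, 0.007], -0.0043], [0.05, [0.547, -0.03, 0.007], -0.0043], [0.05, [0.547, -0.023, 0.007], -0.0043], [0.05, [0.547, -0.016, 0.007], -0.0043], [0.05, [0.547, -0.01, 0.007], -0.0043], [0.05, [0.547, 0, 0.007], -0.0043], [0.05, [0.547, 0.006, 0.007], -0.0043]]'

```text
time_s: 13.55
ee_pos: [0.5962, 0.101, 0.2111]
tcp_rot: [[-0.048, 0.999, -0.003], [0.999, 0.048, 0.001], [0.001, -0.003, -1.0]]
contact_force: [1.0, 0.2, -0.6]
opening: 0.0131
```

>>> step_arm --commands '[[0.05, [0.547, 0.014, 0.007], -0.0043], [0.05, [0.3, 0.02, 0], -0.0043], [0.05, [0, 0, 0], 0], [0.05, [0, 0, 0], 0], [0.05, [0, 0, 0], 0]]'

```text
time_s: 14.05
ee_pos: [0.5967, 0.161, 0.2114]
tcp_rot: [[-0.073, 0.997, -0.002], [0.997, 0.073, -0.001], [-0.001, -0.002, -1.0]]
contact_force: [0.4, -0.6, -1.3]
opening: 0.0131
```

```bash
python3 - <<'E'
from h import *
np.set_printoptions(precision=4,suppress=True)
p,d,s=snap("wrist","w9"); print(s["time_s"],s["ee_pos"],s["opening"],s["contact_force"],s["wrist_torque"])
plan([0.598,0.164,0.06],93.9,n=4)
snap("scene","s9")
E
```

```text
14.05 [0.5967 0.161  0.2114] 0.01308678262208684 [ 0.3754 -0.5928 -1.2623] [-0.0423  0.039  -0.0048]
from [0.597  0.1607 0.2117] yaw 94.2 d(mm) [   1.     3.3 -151.7] dyaw -0.3 rows 4
[0.011, 0.004, 0.506] 0.0004
[0.011, 0.004, 0.506] 0.0004
[0.011, 0.004, 0.506] 0.0004
[0.011, 0.004, 0.506] 0.0004
```

View pics/w9.png

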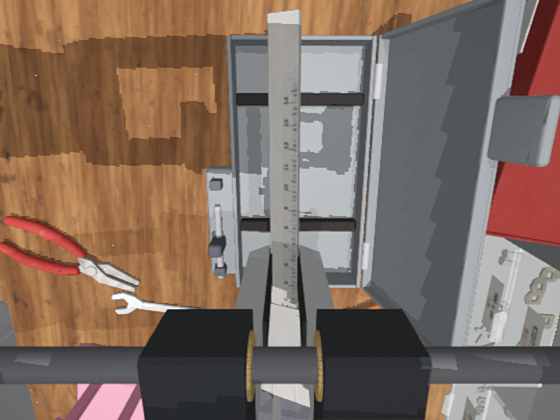

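View pics/s9.png

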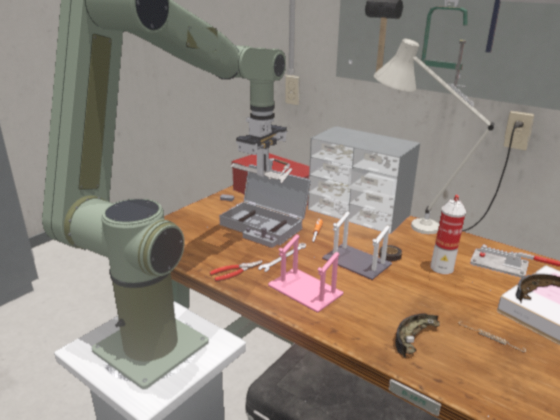

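The caliper is over the open case between the walls, tilt unchanged. Descending.

>>> step_arm --commands '[[0.05, [0.02, 0.01, 0.4], 0.0004], [0.05, [0.01, 0, 0.5], 0.0004], [0.05, [0.01, 0, 0.5], 0.0004], [0.05, [0, 0, 0.45], 0.0004], [0.05, [0, 0, 0.15], 0], [0.05, [0, 0, 0], 0], [0.05, [0, 0, 0], 0], [0.05, [0, 0, 0], 0]]'

```text
time_s: 14.95
ee_pos: [0.6002, 0.1648, 0.0651]
tcp_rot: [[-0.068, 0.998, 0.005], [0.998, 0.068, 0.001], [0.0, 0.005, -1.0]]
contact_force: [0.2, 0.3, -2.0]
opening: 0.0129
```

```bash
python3 - <<'E'
from h import *
p,d,s=snap("wrist","w10"); print(s["time_s"],s["ee_pos"],s["opening"],s["contact_force"],s["wrist_torque"])
plan([0.598,0.164,0.036],93.9,n=1)
E
```

```text
14.95 [0.60015728 0.16477732 0.06507601] 0.01291955944048717 [ 0.16328151  0.26553825 -1.96036397] [-0.03383527  0.09059739 -0.00635482]
from [0.6    0.1648 0.065 ] yaw 93.9 d(mm) [ -2.   -0.8 -29. ] dyaw -0.0 rows 1
[-0.009, -0.027, 0.386] 0.0001
```

View pics/w10.png

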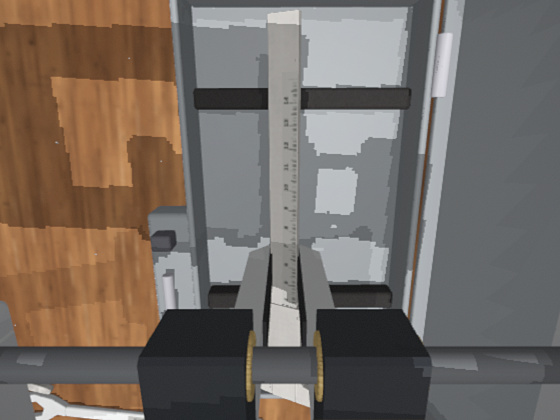

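>>> step_arm --commands '[[0.05, [0, -0.02, 0.15], 0], [0.05, [0, 0, 0.13], 0], [0.05, [0, 0, 0.08], 0], [0.05, [0, 0, 0], 0], [0.05, [0, 0, 0], 0]]'

```text
time_s: 15.5
ee_pos: [0.596, 0.1646, 0.0347]
tcp_rot: [[-0.069, 0.998, -0.001], [0.998, 0.069, -0.0], [-0.0, -0.001, -1.0]]
contact_force: [-0.1, 0.9, -1.0]
opening: 0.0133
```

>>> step_arm --commands '[[0.05, [0, 0.01, 0.02], 0], [0.05, [0, 0, 0.02], 0], [0.05, [0, 0, 0.02], 0], [0.05, [0, 0, 0], 0], [0.05, [0, 0, 0], 0]]'

```text
time_s: 16.0
ee_pos: [0.5977, 0.1647, 0.0314]
tcp_rot: [[-0.069, 0.998, 0.001], [0.998, 0.069, 0.0], [0.0, 0.001, -1.0]]
contact_force: [-0.5, 0.0, 1.5]
opening: 0.013
```

Contact made. I'll press a little further to flatten it in the grip.

>>> step_arm --commands '[[0.05, [0, 0, 0.02], 0], [0.05, [0, 0, 0.02], 0], [0.05, [0, 0, 0], 0], [0.05, [0, 0, 0], 0]]'

```text
time_s: 16.4
ee_pos: [0.5979, 0.1648, 0.0308]
tcp_rot: [[-0.069, 0.998, 0.001], [0.998, 0.069, -0.0], [-0.0, 0.001, -1.0]]
contact_force: [-5.3, -0.2, 13.4]
opening: 0.0132
```

>>> step_arm --commands '[[0.05, [0, 0, -0.03], 0], [0.05, [0, 0, 0], 0], [0.2, [0, 0, 0], 0], [0.25, [0, 0, 0], 0], [0.35, [0, 0, 0], 0], [0.35, [0, 0, 0], 0], [0.35, [0, 0, 0], 0]]'

```text
time_s: 17.1
ee_pos: [0.5969, 0.1646, 0.0296]
tcp_rot: [[-0.069, 0.998, -0.001], [0.998, 0.069, -0.0], [-0.0, -0.001, -1.0]]
contact_force: [-0.3, -0.3, 0.2]
opening: 0.0327
```

```bash
python3 - <<'E'
from h import *
np.set_printoptions(precision=4,suppress=True)
p,d,s=snap("wrist","w11"); print(s["time_s"],s["ee_pos"],s["opening"],s["contact_force"])
E
```

```text
17.1 [0.5969 0.1646 0.0296] 0.03269463570357097 [-0.2529 -0.2698  0.1716]
```

View pics/w11.png

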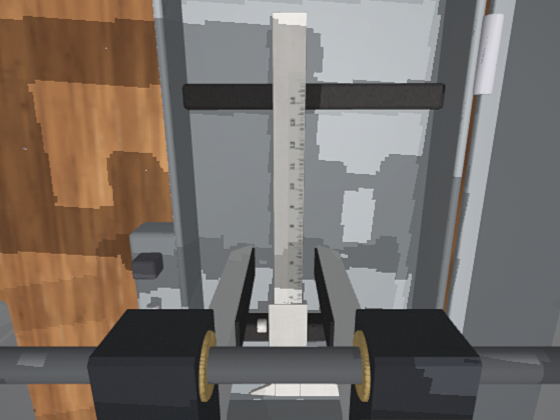

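The caliper appears to have settled flat. I'll rise straight up and check.

>>> step_arm --commands '[[0.35, [0, 0, -0.1], 0], [0.35, [0, 0, -0.3], 0], [0.35, [0, 0, -0.6], 0], [0.35, [0, 0, -0.6], 0], [0.35, [0, 0, -0.6], 0], [0.5, [0, 0, -0.6], 0], [0.5, [0, 0, -0.2], 0], [0.5, [0, 0, 0], 0]]'

```text
time_s: 17.95
ee_pos: [0.5991, 0.1649, 0.2591]
tcp_rot: [[-0.069, 0.998, 0.008], [0.998, 0.069, 0.001], [0.0, 0.008, -1.0]]
contact_force: [1.1, -0.6, -1.2]
opening: 0.0466
```

>>> step_arm --commands '[[0.5, [0, 0, 0], 0], [0.5, [0, 0, 0], 0]]'

```text
time_s: 18.15
ee_pos: [0.5954, 0.1644, 0.2516]
tcp_rot: [[-0.069, 0.998, -0.006], [0.998, 0.069, -0.001], [-0.0, -0.006, -1.0]]
contact_force: [0.2, 0.4, 0.4]
opening: 0.0471
```

```bash
python3 - <<'E'
from h import *
np.set_printoptions(precision=4,suppress=True)
p,d,s=snap("wrist","w12"); print(s["time_s"],s["ee_pos"],s["opening"],s["contact_force"])
E
```

```text
18.15 [0.5954 0.1644 0.2516] 0.04709472252894569 [0.2305 0.4178 0.3729]
```

View pics/w12.png

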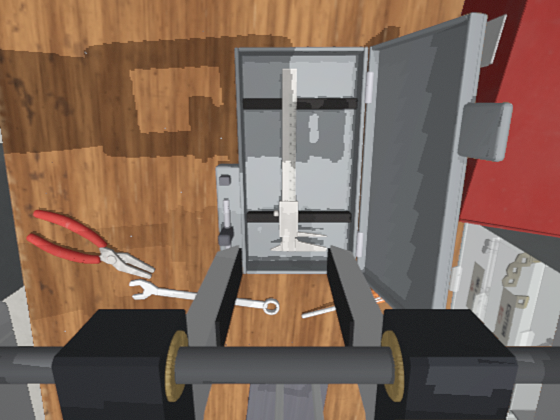

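```bash
python3 - <<'E'
from h import *
np.set_printoptions(precision=4,suppress=True)
f=np.load("pics/w12.npz"); a=(f["pos"],f["rot"]); W=cloud("wrist",f["d"],*a); p=f["p"]
q=(.6102,.184,.0682);C,S=np.cos(q[2]),np.sin(q[2])
M=np.array([[C,S,0],[-S,C,0],[0,0,1]]); c=(W-[q[0],q[1],0])@M.T
for v in (75,90,120,150,180,210,225,240): print(v,c[v,282:300:4].round(3).tolist())
for u in (310,315,320): print(u,c[242:246,u])
cv2.imwrite("pics/w12a.png",cv2.resize(p[45:275,230:370],None,fx=2.6,fy=2.6,interpolation=cv2.INTER_CUBIC))
B=c[72:195,286:295].reshape(-1,3); B=B[(B[:,2]>.012)&(B[:,2]<.03)]; m=B.mean(0); V=np.linalg.svd(B-m,full_matrices=False)[2]; print(m,V)
tail=(M@(atz("wrist",289,69.5,.023,*a)-[q[0],q[1],0])); print("tail",tail)
E
```

```text
75 [[-0.021, 0.099, 0.005], [-0.016, 0.097, 0.023], [-0.012, 0.097, 0.023], [-0.008, 0.097, 0.022], [-0.003, 0.099, 0.004]]
90 [[-0.021, 0.083, 0.005], [-0.016, 0.082, 0.023], [-0.012, 0.082, 0.022], [-0.008, 0.082, 0.024], [-0.003, 0.083, 0.006]]
120 [[-0.021, 0.051, 0.006], [-0.016, 0.051, 0.023], [-0.012, 0.051, 0.023], [-0.008, 0.051, 0.023], [-0.003, 0.051, 0.005]]
150 [[-0.021, 0.017, 0.005], [nan, nan, nan], [-0.012, 0.019, 0.023], [-0.007, 0.019, 0.023], [-0.002, 0.017, 0.004]]
180 [[-0.021, -0.018, 0.004], [-0.016, -0.014, 0.025], [-0.012, -0.014, 0.024], [-0.007, -0.015, 0.023], [-0.002, -0.018, 0.004]]
210 [[-0.021, -0.049, 0.025], [-0.016, -0.05, 0.024], [-0.011, -0.05, 0.024], [-0.007, -0.05, 0.025], [-0.001, -0.055, 0.006]]
225 [[-0.021, -0.068, 0.024], [-0.016, -0.068, 0.025], [-0.011, -0.068, 0.024], [-0.007, -0.068, 0.024], [-0.001, -0.074, 0.006]]
240 [[-0.021, -0.094, 0.005], [-0.016, -0.087, 0.024], [-0.011, -0.087, 0.023], [-0.006, -0.087, 0.023], [-0.002, -0.088, 0.02]]
310 [[ 0.0139 -0.0966  0.0056]
 [ 0.013  -0.0926  0.0194]
 [ 0.0127 -0.0921  0.0239]
 [ 0.0127 -0.0937  0.0231]]
315 [[ 0.0203 -0.0969  0.0048]
 [ 0.0203 -0.0984  0.0044]
 [ 0.0203 -0.0996  0.0049]
 [ 0.0188 -0.0941  0.0221]]
320 [[ 0.0264 -0.0966  0.0056]
 [ 0.0265 -0.0981  0.0051]
 [ 0.0266 -0.0995  0.005 ]
 [ 0.0265 -0.1005  0.006 ]]
[-0.0118  0.0367  0.0228] [[ 0.0043 -1.      0.0025]
 [ 0.9996  0.0044  0.0293]
 [ 0.0293 -0.0024 -0.9996]]
tail [-0.0131  0.1025  0.023 ]
```

View pics/w12a.png

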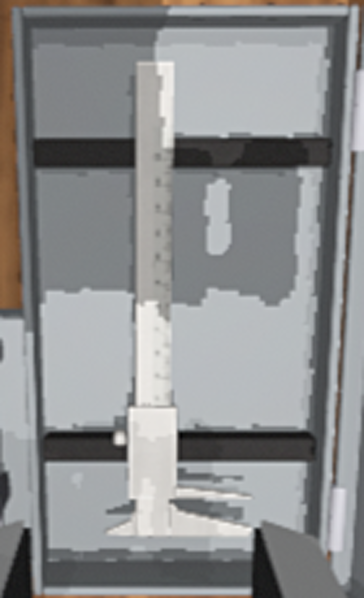

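The caliper lies flat: beam top at 23 mm all along, tail at case y = +102.5, centred on both rests. Now back to the tab.

```bash
python3 - <<'E'
from h import *
plan([0.731,0.2415,0.275],183.85,n=11)
E
```

```text
from [0.5955 0.1644 0.2516] yaw 93.9 d(mm) [135.5  77.1  23.4] dyaw 89.9 rows 11
[0.082, 0.17, -0.028] -0.0454
[0.057, 0.18, -0.028] -0.0454
[0.031, 0.187, -0.028] -0.0454
[0.004, 0.189, -0.028] -0.0454
[-0.023, 0.188, -0.028] -0.0454
[-0.049, 0.182, -0.028] -0.0454
[-0.075, 0.174, -0.028] -0.0454
[-0.099, 0.161, -0.028] -0.0454
[-0.121, 0.145, -0.028] -0.0454
[-0.14, 0.127, -0.028] -0.0454
[-0.157, 0.106, -0.028] -0.0454
```

>>> step_arm --commands '[[0.7, [0.08, 0.17, -0.028], -0.0454], [0.7, [0.057, 0.18, -0.028], -0.0454], [0.7, [0.03, 0.187, -0.028], -0.0454], [0.7, [0, 0.189, -0.028], -0.0454], [0.7, [-0.02, 0.188, -0.028], -0.0454], [0.7, [-0.05, 0.182, -0.028], -0.0454], [0.7, [-0.075, 0.174, -0.028], -0.0454], [0.7, [-0.1, 0.16, -0.028], -0.0454]]'

```text
time_s: 19.0
ee_pos: [0.6954, 0.2204, 0.2688]
tcp_rot: [[-0.938, 0.348, -0.005], [0.348, 0.938, -0.001], [0.004, -0.002, -1.0]]
contact_force: [-0.1, -1.1, -0.1]
opening: 0.0658
```

>>> step_arm --commands '[[0.7, [-0.12, 0.145, -0.028], -0.0454], [0.7, [-0.14, 0.127, -0.028], -0.0454], [0.7, [-0.157, 0.106, -0.028], -0.0454], [0.7, [0, 0, 0], 0], [0.7, [0, 0, 0], 0], [0.7, [0, 0, 0], 0]]'

```text
time_s: 19.6
ee_pos: [0.732, 0.241, 0.2769]
tcp_rot: [[-0.998, -0.065, -0.002], [-0.065, 0.998, -0.001], [0.002, -0.0, -1.0]]
contact_force: [-0.9, 0.3, 1.0]
opening: 0.0663
```

```bash
python3 - <<'E'
from h import *
p,d,s=snap("wrist","w13"); print(s["time_s"],s["ee_pos"])
plan([0.731,0.2415,0.1885],183.85,n=3)
W=cloud("wrist",d,s["ee_pos"],s["tcp_rot"]); m=(W[...,2]>.15)&(W[...,2]<.215)&(W[...,0]<.76)&(W[...,0]>.68)
print([ (np.nanmin(W[m][:,i]),np.nanmax(W[m][:,i])) for i in range(3)])
t=m&(W[...,2]>.183); print("tabish",np.nanmedian(W[t],0),W[t].min(0),W[t].max(0),t.sum())
E
```

```text
19.6 [0.73195585 0.24101888 0.27685387]
from [0.732  0.241  0.2774] yaw -176.3 d(mm) [ -1.    0.5 -88.9] dyaw 0.1 rows 3
[0.004, 0.003, 0.395] -0.0002
[0.004, 0.003, 0.395] -0.0002
[0.004, 0.003, 0.395] -0.0002
[(np.float64(0.6993088006797612), np.float64(0.7331156141503068)), (np.float64(0.06677717724834292), np.float64(0.31372536600723444)), (np.float64(0.15004044583391213), np.float64(0.19770561683548685))]
tabish [0.72063015 0.24088861 0.19415849] [0.71529696 0.22305634 0.18302821] [0.72828324 0.25884532 0.19770562] 834
```

View pics/w13.png

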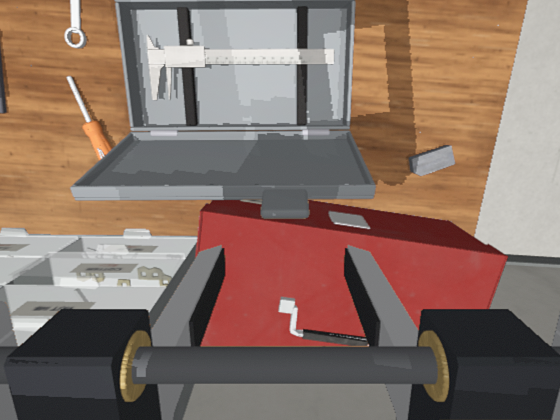

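The tab is at (285,205): tip at z≈0.198, centre x≈0.724, y≈0.241. I'll descend onto it.

>>> step_arm --commands '[[0.7, [0.03, 0, 0.4], 0], [0.7, [0.03, 0, 0.4], 0], [0.7, [0.03, 0, 0.3], 0], [0.7, [0, 0, 0.08], 0], [0.7, [0, 0, 0], 0], [0.7, [0, 0, 0], 0], [0.7, [0, 0, 0], 0]]'

```text
time_s: 20.35
ee_pos: [0.7273, 0.2412, 0.1924]
tcp_rot: [[-0.998, -0.067, 0.004], [-0.067, 0.998, 0.001], [-0.004, 0.001, -1.0]]
contact_force: [-0.1, -0.2, 0.9]
opening: 0.0656
```

```bash
python3 - <<'E'
from h import *
p,d,s=snap("wrist","w14"); print(s["time_s"],s["ee_pos"],s["contact_force"])
plan([0.725,0.2415,0.1875],183.85,n=1)
E
```

```text
20.35 [0.72732425 0.24115756 0.19239255] [-0.11756415 -0.18752251  0.88899582]
from [0.7272 0.2412 0.1922] yaw -176.2 d(mm) [-2.2  0.3 -4.7] dyaw 0.0 rows 1
[0.029, 0.007, 0.062] -0.0002
```

View pics/w14.png

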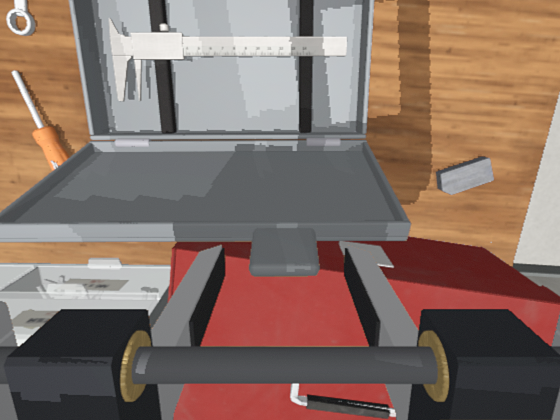

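>>> step_arm --commands '[[0.7, [0.02, 0, 0.05], 0], [0.7, [0, 0, 0], 0], [0.3, [0, 0, 0], 0], [0.3, [0, 0, 0], 0], [0.3, [0, 0, 0], 0], [0.3, [0, 0, 0], 0], [0.3, [0, 0, 0], 0]]'

```text
time_s: 21.1
ee_pos: [0.7246, 0.2407, 0.186]
tcp_rot: [[-0.998, -0.067, 0.0], [-0.067, 0.998, -0.0], [-0.0, -0.0, -1.0]]
contact_force: [0.2, -0.1, -0.4]
opening: 0.0357
```

```bash
cat > arc.py <<'E'
from h import *
import sys
a=float(sys.argv[1]); n=int(sys.argv[2]); endlid=float(sys.argv[3])
s=r.get_state(); p=s["ee_pos"]; print(p,s["opening"],s["contact_force"])
q=[.6102,.184,.0682]; C,S=np.cos(q[2]),np.sin(q[2])
piv=p+np.array([0,0,-a]); dx=piv[:2]-np.array(q[:2]); cx=C*dx[0]+S*dx[1]; cy=-S*dx[0]+C*dx[1]
rx,rz=cx-.0665,piv[2]-.036; R=np.hypot(rx,rz); ph=np.arctan2(rz,-rx); print("case x,y",cx,cy,"R",R,"phi",ph,"lid~",ph-.045)
phs=np.linspace(ph,endlid+.045,n+1)
for k in range(n):
    dX=-R*(np.cos(phs[k+1])-np.cos(phs[k])); dZ=R*(np.sin(phs[k+1])-np.sin(phs[k]))
    print(k,[round(float(-dX/.075),3),0,round(float(-dZ/.075),3)])
E
python3 arc.py .004 27 0
```

```text
[0.72457335 0.24074348 0.18596321] 0.03571836883636765 [ 0.20500851 -0.14648398 -0.39764104]
case x,y 0.11797436770781028 0.048817352033370634 R 0.1547736079340585 phi 1.909832682173892 lid~ 1.864832682173892
0 [0.136, 0, -0.043]
1 [0.139, 0, -0.033]
2 [0.141, 0, -0.024]
3 [0.142, 0, -0.014]
4 [0.142, 0, -0.004]
5 [0.142, 0, 0.006]
6 [0.142, 0, 0.016]
7 [0.14, 0, 0.025]
8 [0.138, 0, 0.035]
9 [0.135, 0, 0.044]
10 [0.132, 0, 0.054]
11 [0.128, 0, 0.063]
12 [0.123, 0, 0.071]
13 [0.118, 0, 0.08]
14 [0.112, 0, 0.088]
15 [0.106, 0, 0.095]
16 [0.099, 0, 0.102]
17 [0.092, 0, 0.109]
18 [0.084, 0, 0.115]
19 [0.076, 0, 0.121]
20 [0.068, 0, 0.125]
21 [0.059, 0, 0.13]
22 [0.05, 0, 0.134]
23 [0.04, 0, 0.137]
24 [0.031, 0, 0.139]
25 [0.021, 0, 0.141]
26 [0.011, 0, 0.142]
```

>>> step_arm --commands '[[0.3, [0.136, 0, -0.043], 0], [0.3, [0.139, 0, -0.033], 0], [0.3, [0.141, 0, -0.024], 0], [0.3, [0.142, 0, -0.014], 0], [0.3, [0.142, 0, -0.004], 0], [0.3, [0.142, 0, 0.006], 0], [0.3, [0.142, 0, 0.016], 0], [0.3, [0.14, 0, 0.025], 0]]'

```text
time_s: 21.9
ee_pos: [0.6422, 0.2349, 0.1923]
tcp_rot: [[-0.998, -0.067, 0.006], [-0.067, 0.998, 0.0], [-0.006, -0.0, -1.0]]
contact_force: [3.2, -0.7, -0.0]
opening: 0.0352
```

>>> step_arm --commands '[[0.3, [0.138, 0, 0.035], 0], [0.3, [0.135, 0, 0.044], 0], [0.3, [0.132, 0, 0.054], 0], [0.3, [0.128, 0, 0.063], 0], [0.3, [0.123, 0, 0.071], 0], [0.3, [0.118, 0, 0.08], 0], [0.3, [0.112, 0, 0.088], 0], [0.3, [0, 0, 0], 0]]'

```text
time_s: 22.7
ee_pos: [0.5726, 0.2301, 0.1602]
tcp_rot: [[-0.998, -0.067, -0.002], [-0.067, 0.998, -0.001], [0.002, -0.001, -1.0]]
contact_force: [-5.8, -3.1, 7.4]
opening: 0.0353
```

```bash
python3 arc.py .004 12 0
```

```text
[0.57264635 0.23011011 0.16023349] 0.0353330636471908 [-5.81768971 -3.07164312  7.43665014]
case x,y -0.034324075670043176 0.04856208818874566 R 0.15691266728261516 phi 0.8729760829338896 lid~ 0.8279760829338896
0 [0.107, 0, 0.096]
1 [0.1, 0, 0.104]
2 [0.093, 0, 0.11]
3 [0.085, 0, 0.116]
4 [0.077, 0, 0.122]
5 [0.068, 0, 0.127]
6 [0.059, 0, 0.132]
7 [0.05, 0, 0.135]
8 [0.041, 0, 0.138]
9 [0.031, 0, 0.141]
10 [0.021, 0, 0.143]
11 [0.011, 0, 0.144]
```

>>> step_arm --commands '[[0.3, [0.12, 0, 0.085], 0], [0.3, [0.1, 0, 0.104], 0], [0.3, [0.093, 0, 0.11], 0], [0.3, [0.085, 0, 0.116], 0], [0.3, [0.077, 0, 0.122], 0], [0.3, [0.068, 0, 0.127], 0], [0.3, [0.059, 0, 0.132], 0], [0.3, [0, 0, 0], 0]]'

```text
time_s: 23.5
ee_pos: [0.5265, 0.2268, 0.0976]
tcp_rot: [[-0.998, -0.067, -0.005], [-0.067, 0.998, -0.002], [0.005, -0.002, -1.0]]
contact_force: [-5.4, -2.8, 2.2]
opening: 0.0353
```

```bash
python3 arc.py .004 6 0
```

```text
[0.52651878 0.22684262 0.09763798] 0.03531426848355255 [-5.37251638 -2.76875877  2.24975255]
case x,y -0.08056708721337108 0.048445658749018176 R 0.15795842624365644 phi 0.37351822995564904 lid~ 0.32851822995564905
0 [0.039, 0, 0.108]
1 [0.033, 0, 0.11]
2 [0.027, 0, 0.112]
3 [0.021, 0, 0.113]
4 [0.015, 0, 0.114]
5 [0.008, 0, 0.115]
```

>>> step_arm --commands '[[0.3, [0.05, 0, 0.108], 0], [0.3, [0.033, 0, 0.11], 0], [0.3, [0.027, 0, 0.112], 0], [0.3, [0.021, 0, 0.113], 0], [0.3, [0.015, 0, 0.114], 0], [0.3, [0.008, 0, 0.1], 0], [0.3, [0, 0, 0], 0], [0.3, [0, 0, 0], 0]]'

```text
time_s: 24.3
ee_pos: [0.5155, 0.2261, 0.0489]
tcp_rot: [[-0.998, -0.067, -0.005], [-0.067, 0.998, -0.002], [0.005, -0.002, -1.0]]
contact_force: [-5.3, -3.2, -0.3]
opening: 0.0352
```

>>> step_arm --commands '[[0.3, [0.02, 0, 0.03], 0], [0.3, [0.02, 0, 0.03], 0], [0.3, [0, 0, 0.03], 0], [0.3, [0, 0, 0], 0], [0.3, [0, 0, 0], 0]]'

```text
time_s: 24.8
ee_pos: [0.515, 0.226, 0.0431]
tcp_rot: [[-0.998, -0.067, 0.001], [-0.067, 0.998, -0.001], [-0.0, -0.001, -1.0]]
contact_force: [-1.4, -4.3, 0.4]
opening: 0.0358
```

>>> step_arm --commands '[[0.3, [0, 0, 0.04], 0], [0.3, [0, 0, 0], 0], [0.3, [0, 0, 0], 0]]'

```text
time_s: 25.1
ee_pos: [0.5149, 0.2261, 0.04]
tcp_rot: [[-0.998, -0.067, 0.0], [-0.067, 0.998, -0.001], [-0.0, -0.001, -1.0]]
contact_force: [-2.2, -5.1, 0.6]
opening: 0.0354
```

```bash
python3 - <<'E'
from h import *
p,d,s=snap("wrist","w15"); print(s["contact_force"])
W=cloud("wrist",d,s["ee_pos"],s["tcp_rot"])
np.set_printoptions(precision=4,suppress=True)
for u in (200,235,282,330,370): print(u,[(v,W[v,u].round(4).tolist()) for v in (265,280,300,320)])
E
```

```text
[-2.18524649 -5.07441745  0.5638428 ]
200 [(265, [0.5208, 0.179, 0.0224]), (280, [0.5299, 0.1791, 0.0228]), (300, [0.5426, 0.1791, 0.023]), (320, [0.4825, 0.2041, 0.1312])]
235 [(265, [0.5062, 0.2021, 0.0505]), (280, [0.5064, 0.2041, 0.0651]), (300, [0.5059, 0.2064, 0.0823]), (320, [0.5075, 0.2079, 0.0931])]
282 [(265, [0.5062, 0.2245, 0.0471]), (280, [0.5132, 0.225, 0.0493]), (300, [0.5241, 0.2257, 0.0493]), (320, [0.5353, 0.2264, 0.0494])]
330 [(265, [0.503, 0.2472, 0.0508]), (280, [0.5037, 0.2455, 0.0648]), (300, [0.505, 0.2438, 0.0796]), (320, [0.5116, 0.244, 0.0833])]
370 [(265, [0.5237, 0.2807, 0.0017]), (280, [0.5337, 0.2819, 0.0024]), (300, [0.5356, 0.2771, 0.024]), (320, [0.4794, 0.2439, 0.1319])]
```

View pics/w15.png

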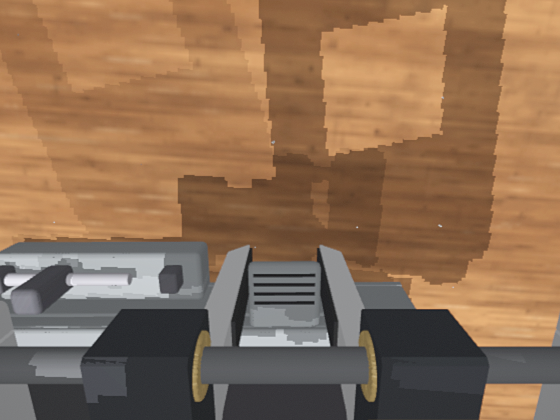

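>>> step_arm --commands '[[0.3, [0, 0, 0.03], 0], [0.3, [0, 0, 0.03], 0], [0.3, [0, 0, 0], 0], [0.3, [0, 0, 0], 0]]'

```text
time_s: 25.55
ee_pos: [0.5151, 0.2261, 0.0385]
tcp_rot: [[-0.998, -0.067, -0.0], [-0.067, 0.998, -0.002], [0.0, -0.002, -1.0]]
contact_force: [-8.1, -7.4, 17.3]
opening: 0.0355
```

Firm resistance (17 N), so the lid is shut. I'll release narrowly to stay clear of the ledge, then rise.

>>> step_arm --commands '[[0.3, [0, 0, -0.03], 0], [0.52, [0, 0, 0], 0], [0.52, [0, 0, 0], 0], [0.52, [0, 0, 0], 0], [0.52, [0, 0, -0.2], 0], [0.5, [0, 0, -0.5], 0], [0.5, [0, 0, -0.6], 0], [0.5, [-0.1, -0.4, -0.5], 0]]'

```text
time_s: 26.35
ee_pos: [0.524, 0.1999, 0.1759]
tcp_rot: [[-0.997, -0.071, 0.002], [-0.071, 0.997, 0.002], [-0.002, 0.002, -1.0]]
contact_force: [1.6, -0.7, -0.1]
opening: 0.0472
```

>>> step_arm --commands '[[0.45, [0, -0.55, -0.3], 0], [0.45, [0, 0, 0], 0], [0.45, [0, 0, 0], 0], [0.45, [0, 0, 0], 0]]'

```text
time_s: 26.75
ee_pos: [0.526, 0.1568, 0.1944]
tcp_rot: [[-0.998, -0.067, -0.002], [-0.067, 0.998, 0.0], [0.002, 0.001, -1.0]]
contact_force: [-0.5, 0.7, 0.5]
opening: 0.0426
```

```bash
python3 - <<'E'
from h import *
np.set_printoptions(precision=4,suppress=True)
p,d,s=snap("wrist","w16"); print(s["time_s"],s["ee_pos"],s["opening"],s["contact_force"])
W=cloud("wrist",d,s["ee_pos"],s["tcp_rot"])
q=(.6102,.184,.0682);C,S=np.cos(q[2]),np.sin(q[2])
M=np.array([[C,S,0],[-S,C,0],[0,0,1]]); c=(W-[q[0],q[1],0])@M.T; c=c.reshape(-1,3)
m=(abs(c[:,0])<.058)&(abs(c[:,1])<.11)&(c[:,2]<.08)&(c[:,2]>.03)
A=np.c_[c[m][:,:2],np.ones(m.sum())]; print(np.linalg.lstsq(A,c[m][:,2],rcond=None)[0],m.sum())
E
```

```text
26.75 [0.526  0.1568 0.1944] 0.04260761837505816 [-0.5271  0.709   0.5053]
[-0.0006  0.001   0.0521] 16193
```

View pics/w16.png

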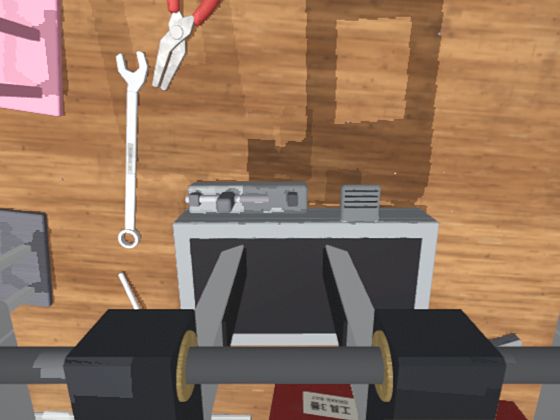

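The lid's slope against the bench is −0.0006, so it is fully shut. Now the knob, at (225,203).

```bash
python3 - <<'E'
from h import *
np.set_printoptions(precision=4,suppress=True)
f=np.load("pics/w16.npz"); a=(f["pos"],f["rot"])
cv2.imwrite("pics/w16a.png",cv2.resize(f["p"][175:225,175:315],None,fx=5.5,fy=5.5,interpolation=cv2.INTER_CUBIC))
W=cloud("wrist",f["d"],*a); m=(W[...,2]>.047)&(W[...,0]<.541)&(W[...,1]<.14)&(W[...,1]>.07); v,u=np.where(m); print(u.min(),u.max(),v.min(),v.max(),W[m].mean(0))
print(atz("wrist",225,204,.0545,*a))
E
```

```text
0 246 197 419 [0.5054 0.1196 0.2802]
[0.5293 0.1042 0.0545]
```

View pics/w16a.png

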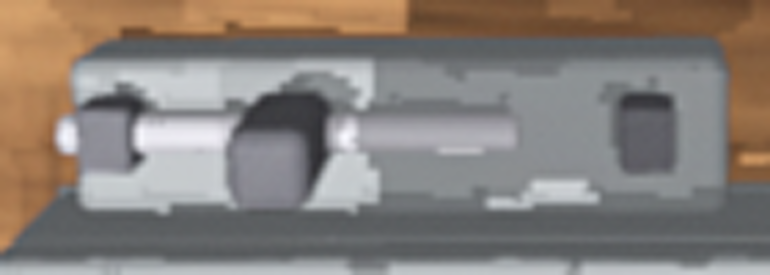

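```bash
python3 - <<'E'
from h import *
plan([0.529,0.1036,0.09],183.9,n=4)
E
```

```text
from [0.5257 0.157  0.1939] yaw -176.1 d(mm) [   3.3  -53.4 -103.9] dyaw 0.0 rows 4
[0.001, -0.178, 0.346] -0.0
[0.001, -0.178, 0.346] -0.0
[0.001, -0.178, 0.346] -0.0
[0.001, -0.178, 0.346] -0.0
```

>>> step_arm --commands '[[0.45, [0, -0.178, 0.346], 0], [0.45, [0, -0.178, 0.346], 0], [0.45, [0, -0.178, 0.346], 0], [0.45, [0, -0.178, 0.34], 0], [0.45, [0, 0, 0], 0], [0.45, [0, 0, 0], 0], [0.45, [0, 0, 0], 0], [0.45, [0, 0, 0], 0]]'

```text
time_s: 27.6
ee_pos: [0.5316, 0.1038, 0.0934]
tcp_rot: [[-0.998, -0.068, 0.003], [-0.068, 0.998, 0.0], [-0.003, 0.0, -1.0]]
contact_force: [0.9, 0.0, -0.6]
opening: 0.0425
```

```bash
python3 - <<'E'
from h import *
p,d,s=snap("wrist","w17"); print(s["time_s"],s["ee_pos"])
plan([0.529,0.1036,0.055],183.9,n=1)
E
```

```text
27.6 [0.5315781  0.10378218 0.09339024]
from [0.5315 0.1037 0.0933] yaw -176.1 d(mm) [ -2.5  -0.1 -38.3] dyaw 0.0 rows 1
[0.033, 0.002, 0.511] -0.0001
```

View pics/w17.png

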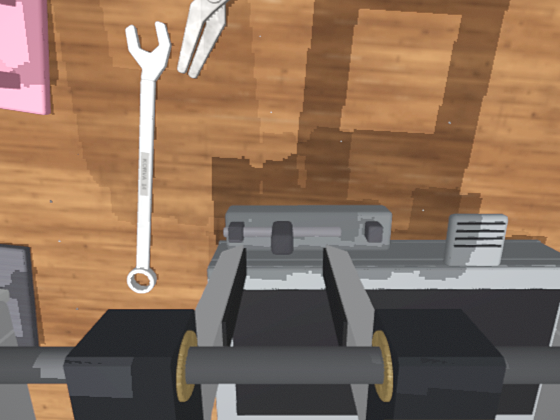

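The knob at (283,237) is centred between the fingers. I'll descend slowly and pinch it.

>>> step_arm --commands '[[0.45, [0.03, 0, 0.15], 0], [0.45, [0, 0, 0.17], 0], [0.45, [0, 0, 0.15], 0], [0.45, [0, 0, 0], 0], [0.45, [0, 0, 0], 0], [0.45, [0, 0, 0], 0]]'

```text
time_s: 28.25
ee_pos: [0.5284, 0.1027, 0.0567]
tcp_rot: [[-0.998, -0.067, 0.0], [-0.067, 0.998, 0.0], [-0.0, -0.0, -1.0]]
contact_force: [-0.8, 0.6, -0.2]
opening: 0.0425
```

```bash
python3 - <<'E'
from h import *
p,d,s=snap("wrist","w18"); print(s["time_s"],s["ee_pos"],s["contact_force"])
E
```

```text
28.25 [0.52844967 0.10270643 0.05665826] [-0.80944413  0.63849363 -0.18594932]
```

View pics/w18.png

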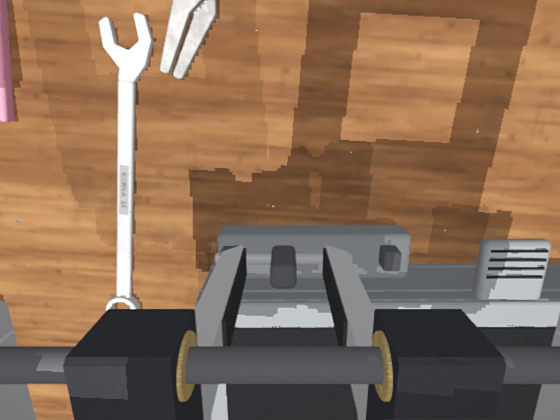

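>>> step_arm --commands '[[0.05, [0, 0, 0], 0], [0.05, [0, 0, 0], 0], [0.05, [0, 0, 0], 0], [0.05, [0, 0, 0], 0], [0.05, [0, 0, 0], 0]]'

```text
time_s: 28.8
ee_pos: [0.5282, 0.1027, 0.0567]
tcp_rot: [[-0.998, -0.067, 0.0], [-0.067, 0.998, -0.0], [-0.0, -0.0, -1.0]]
contact_force: [0.2, 0.1, 1.1]
opening: 0.0139
```

>>> step_arm --commands '[[0.05, [0, 0.08, 0], 0], [0.05, [0, 0.08, 0], 0], [0.05, [0, 0.08, 0], 0], [0.05, [0, 0.08, 0], 0], [0.05, [0, 0.05, 0], 0], [0.05, [0, 0, 0], 0]]'

```text
time_s: 29.4
ee_pos: [0.5263, 0.1306, 0.0567]
tcp_rot: [[-0.998, -0.068, 0.0], [-0.068, 0.998, -0.001], [-0.0, -0.001, -1.0]]
contact_force: [-0.6, -3.0, 3.1]
opening: 0.0137
```

>>> step_arm --commands '[[0.05, [0, 0.03, 0], 0], [0.05, [0, 0.03, 0], 0], [0.05, [0, 0, 0], 0], [0.05, [0, 0, 0], 0]]'

```text
time_s: 29.8
ee_pos: [0.5263, 0.1309, 0.0567]
tcp_rot: [[-0.998, -0.068, -0.0], [-0.068, 0.998, -0.007], [0.001, -0.007, -1.0]]
contact_force: [-0.9, -12.7, 3.9]
opening: 0.0134
```

It stopped after 28 mm of travel and the force rose to 12.7 N, consistent with reaching home from a 5–6 mm start. One more nudge, then release.

>>> step_arm --commands '[[0.05, [0, 0.03, 0], 0], [0.05, [0, 0, 0], 0], [0.05, [0, 0, 0], 0]]'

```text
time_s: 30.1
ee_pos: [0.5263, 0.1311, 0.0567]
tcp_rot: [[-0.998, -0.068, -0.0], [-0.068, 0.998, -0.011], [0.001, -0.011, -1.0]]
contact_force: [-0.8, -18.1, 4.1]
opening: 0.0133
```

>>> step_arm --commands '[[0.05, [0, -0.06, 0], 0], [0.4, [0, 0, 0], 0], [0.4, [0, 0, 0], 0], [0.4, [0, 0, 0], 0], [0.4, [0, 0, -0.2], 0], [0.4, [0, 0, -0.5], 0], [0.4, [0, -0.2, -0.6], 0], [0.4, [0, 0, -0.4], 0]]'

```text
time_s: 30.9
ee_pos: [0.5285, 0.1174, 0.1883]
tcp_rot: [[-0.998, -0.067, 0.005], [-0.067, 0.998, -0.0], [-0.005, -0.0, -1.0]]
contact_force: [-0.6, -0.0, -0.0]
opening: 0.0378
```

>>> step_arm --commands '[[0.4, [0, 0, 0], 0], [0.4, [0, 0, 0], 0], [0.4, [0, 0, 0], 0]]'

```text
time_s: 31.2
ee_pos: [0.5259, 0.118, 0.1829]
tcp_rot: [[-0.998, -0.067, -0.003], [-0.067, 0.998, 0.0], [0.003, 0.0, -1.0]]
contact_force: [0.4, 0.4, 0.4]
opening: 0.0375
```

```bash
python3 - <<'E'
from h import *
np.set_printoptions(precision=4,suppress=True)
p,d,s=snap("wrist","w19"); print(s["time_s"],s["ee_pos"],s["contact_force"])
cv2.imwrite("pics/w19a.png",cv2.resize(p[150:260,170:450],None,fx=2.8,fy=2.8,interpolation=cv2.INTER_CUBIC))
W=cloud("wrist",d,s["ee_pos"],s["tcp_rot"])
q=(.6102,.184,.0682);C,S=np.cos(q[2]),np.sin(q[2])
M=np.array([[C,S,0],[-S,C,0],[0,0,1]]); c=((W-[q[0],q[1],0])@M.T).reshape(-1,3)
m=(abs(c[:,0])<.058)&(abs(c[:,1])<.11)&(c[:,2]<.08)&(c[:,2]>.03)
print(np.linalg.lstsq(np.c_[c[m][:,:2],np.ones(m.sum())],c[m][:,2],rcond=None)[0])
k=(c[:,0]<-.072)&(c[:,0]>-.097)&(c[:,1]<.02)&(c[:,1]>-.115)&(c[:,2]>.047)&(c[:,2]<.06); print("knob",c[k].mean(0),c[k].min(0),c[k].max(0))
snap("top","t19"); snap("scene","s19")
E
```

```text
31.2 [0.5259 0.118  0.1829] [0.404  0.4268 0.3526]
[0.0013 0.0012 0.0522]
knob [-0.0858 -0.0474  0.0546] [-0.0918 -0.0539  0.047 ] [-0.0778 -0.0407  0.0572]
```

View pics/w19a.png

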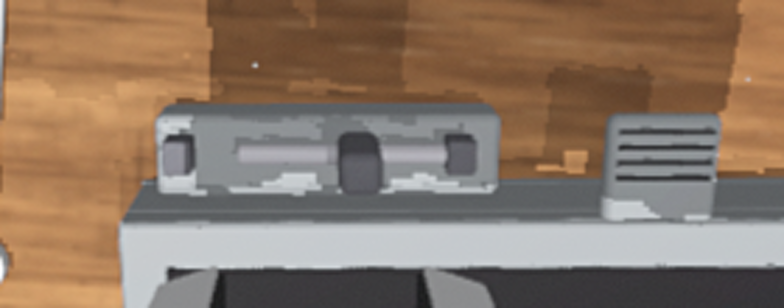

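View pics/t19.png

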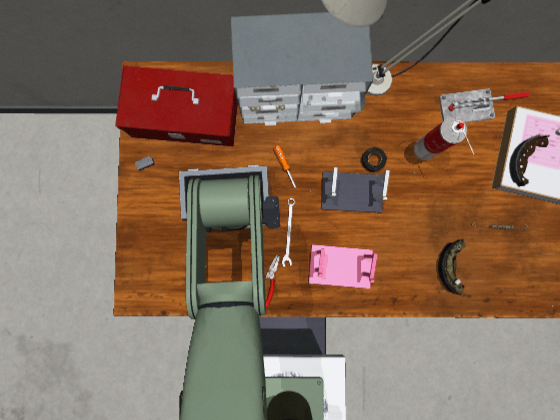

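The bolt now reaches into the guide on the tab side, the lid is flat and shut, and the bystander tools haven't moved. The arm is clear, so I'm handing in.

```bash
python3 -c "
from workcell import r
print(r.finish_job())"
```

```text
the job is handed in; nothing more can be done
None
```

The caliper is in the case, the lid is shut and the catch is home. I handed the job in at about 31 s of the 72 s allowed; the hand-in reports no verdict.

**What I did:**
- I swung the lid open to its stop.
- I lifted the caliper off the aluminium-armed stand and laid it in the case.
- I folded the lid shut, pressing until it resisted with about 17 N.
- I slid the catch towards the tab until it stopped.

**What the last checks showed:**
- **Caliper:** it lay flat on both rests, with the beam's top at 23 mm along its whole length. Its tail was at case y = +102.5 mm, as it should be when centred. I measured this before closing the lid.
- **Lid:** its slope against the bench was about 0.001 rad, which is shut.
- **Catch:** it moved about 28 mm and then stopped hard at 18 N. That fits a start 5–6 mm in, but I inferred that start rather than measuring it.
- **Other tools:** in the last top view the bystander tools were where they started, apart from the pliers, which were partly hidden by the arm. The gripper was clear of everything.

**Disagreements:** depth readings of the lid top were about 2 mm high (52 mm instead of 50), within the stated calibration. The arm also swung 2–4 mm after fast moves, so I let it settle before each grasp.

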